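Pack the paint pots away and hang, shut and clamp the box's lift-off gate

ROBOT

A 6-joint arm with a two-finger parallel gripper is mounted at the origin on the work surface. World frame = base frame: x ahead of the robot, y to its left, z up, the work surface at z = 0. Lengths are in m, angles in rad, forces in N, time in s.
With the tool pointing down it reaches from about 0.35 to 0.85 m from the base axis. Payload 8.1 kg.
Tool frame: the origin (TCP) lies on the mounting face of the last link; the fingertips stand 186 mm ahead of it and the grasp point (between the pads) lies 167 mm ahead of it; z points along the fingers, y is the line along which they close (so a half turn about z gives the same grasp; the last joint's range is limited). The gripper opens to 93 mm and grips with 3 to 60 N. Pads are 15 mm wide; open, the fingers measure 128 mm over their backs; the gripper's body (75 mm by 188 mm) begins 65 mm behind the grasp point.
Start: joints at [-1.244, 0.13, 1.488, -0, 1.523, -0.085], TCP at [0.24, -0.55, 0.405] pointing down, gripper open.
Joint ranges: [-2.96, 2.96], [-0.89, 2.26], [0.02, 2.5], [-1.34, 4.48], [0, 2.73], [-2.66, 2.66]. Speed limits (rad/s): [2.39, 2.39, 2.79, 3.14, 3.14, 3.14].

INTERFACE

Orientations are given as a rotation vector (axis times angle).
In Python, from plant import read_state, read_camera, camera_params, close_job gives the robot as it stands. The module is installed in compiled form; this text tells all that it offers.
- The arm moves only by the tool servo_tool, never from a script. Its argument "increments" is a list of rows, each an object with "slide": the shift along the tool's x, y, z in mm, a list of three; "dr": the turn, a rotation vector about the tool's x, y, z in rad, a list of three; "jaw": the closure, from 0 (fully open) to 1 (shut). In form: [{"slide": [x, y, z], "dr": [ax, ay, az], "jaw": jaw}, ...]. A call has 1 to 20 rows; each row is the pose to reach, as a shift and turn from the pose commanded when the call began, along the tool's axes at that moment; what a row does not reach only later rows make up. A row lasts 1/10 s, in which the tool goes at most 50 mm and 8.59 degrees, less where a joint would pass 70% of its speed; a pose out of reach is approached as far as the arm can. A call with a gripper value outside its range is refused whole. The fingers move at their own pace and stop on an object; "force" is the grip in N (left out, the last holds). Time passes only in rows, so rows that repeat a pose let the fingers close. It gives the time, the measured TCP pose, the force, the opening and the grip force at its end, in the units of the state.
- read_state(): the state, without advancing time (a new reading comes with each control period).
- read_camera(name): name is "side" or "top"; returns (picture, depth): 384x512x3 uint8, red, green, blue; 384x512 float32, m along the optical axis (not along the pixel's ray), 0 where there is no reading.
- camera_params(name): a dict with "fx", "fy", "cx", "cy" (pixels), "rvec" (rotation vector, rad) and "tvec" (3), from world to camera coordinates, as OpenCV has them. Camera axes: x right, y down, z forward; pixel columns grow to the right and rows downward; lengths in m; the calibration is good to about 2 mm. A picture is of the moment at which its call begins. camera_params takes no time and is no camera call.
- close_job(): hands the job in; it is judged then, once.
The state is a dict: "t": time; "q": joint angles; "dq": joint speeds; "joint_torque": joint torques, N m; "tool_pos": TCP position; "orientation": TCP orientation; "force": force on the tool from outside, world axes, zero at the start; "wrist_torque": the same for the moment, N m; "opening": finger opening in m; "gripper_force": force on a finger pad.
Only numpy, scipy, OpenCV 4.12 (cv2) and the standard library are available. Lean on these libraries where they do the work, as an engineer would, in place of code of your own. Each camera call takes 0.05 s, during which the arm holds its last target. There are 200 camera calls.

TASK

Pack up the painting bench: first swing the paint box's clamp lever wide open, away from the front of the box. Stand every paint pot that is on the bench upright on the floor of the box, lift the gate out of its stand and lower it so that both its sockets go fully down over the box's two pintles, swing the gate shut, and finally swing the clamp lever fully back across the front of the gate. Leave the scenic base, the bowl, the phone and the brush where they are.

Things in the scene. Friction and masses are not known exactly. Their poses are not given: they have to be found in the camera images.
- floor_center (a point): Paint box, fixed: centre of the upper side of its floor, 5 mm above the bench. x points from the open front (nearest the robot) to the back wall, y left as seen from the robot. Inside 138 mm in x (-69 to 69) and 208 mm in y (-104 to 104). Four pots fit in one row along y at 50 mm pitch.
- paintbox: Plywood paint box, open at the top; origin on the bench below floor_center, same axes. Side and back walls 6 mm thick, 65 mm high above the bench. Along the front edge (x = -75 to -69) only a lip 32 mm high; the gate closes the front.
- pintle_low (a point): Lower of two steel hinge pintles at the box's left front corner: where it stands on its bracket, 18 mm above the bench, at box x = -90, y = 104 (mm); axes as the box's. Upright pin 8 mm thick, 15 mm long, the last 5 mm tapering to 3 mm. Bracket 6 mm thick, 16 mm wide, reaching 8 mm before the axis. Hinge post 14 mm square, 80 mm high, centred 27 mm behind (+x) and 13 mm left of the axis.
- pintle_high (a point): Upper pintle, alike, exactly above the lower one: where it stands on its bracket, 74 mm above the bench. 50 mm are clear between the brackets, so bring the gate's lower knuckle (14 mm high) in level between them from the front, above the lower pintle's tip, then lower the gate.
- gate_grip (a point): Lift-off gate: plywood panel 12 mm thick (x), 192 long (y), 73 high, 250 g, with a grip tab 50 mm long, 12 thick, standing 32 mm above the middle of its top edge. This point: middle of the tab, 17 mm below its top, 88 mm above the panel's bottom edge, 100 mm above the bench when hung. y points along the panel to the hinge end: hinge axis 104 mm along +y, free end 101 mm along -y. Starts in its stand.
- socket_low (a point): Lower hinge socket of the gate: centre of the underside of the lower steel knuckle (18 x 18 x 14 mm, upright through hole 9.8 mm across), 6 mm above the panel's bottom edge; axes as the gate's. Fully home it meets pintle_low.
- socket_high (a point): Upper hinge socket of the gate, alike, 56 mm above the lower one. Fully home it meets pintle_high.
- gate_free_end (a point): Middle of the gate's free end, half-way up the panel. Shut, the gate's axes are parallel to the box's and the gate runs along the box's front from the pintles to the right (-y); it opens clockwise seen from above, this end coming towards the robot.
- stand: Dark wooden stand, fixed: base 60 x 120 x 6 mm with two rails 12 mm thick, 36 mm high above the bench, 15 mm apart, between which the gate stands on the base; origin on the bench near the middle of the gate; y along the slot, gate's hinge end at +y. The gate lifts straight up.
- lever (a joint): Clamp lever at the box's right front corner, a level aluminium bar (12 mm high, 10 thick, 68 to 80 mm above the bench). 0 = shut: it points left (box +y) across the gate's front, 7 mm before it. Grows counter-clockwise seen from above to 1.5 rad = open, pointing towards the robot. Light friction (0.08 N m); stays where left.
- lever_pin (a point): Middle of the upright round black pin near the end of the lever, 106 mm above the bench, 60 mm from the pivot; 14 mm thick, from 80 to 130 mm above the bench. Can be pinched from above or pushed.
- lever_hinge (a point): Point on the lever's upright pivot axis at the height of lever_pin, fixed on the box at box x = -108, y = -124 (mm), on a dark steel block 66 mm high.
- pot0_center (a point): Paint pot: a squat closed round jar with a black screw cap, 44 mm across and 38 mm high, about 110 g, standing on the bench; this point is its centre, half-way up. May be absent (None).
- pot1_center (a point): Paint pot: a squat closed round jar with a black screw cap, 44 mm across and 38 mm high, about 110 g, standing on the bench; this point is its centre, half-way up. May be absent (None).
- pot2_center (a point): Paint pot: a squat closed round jar with a black screw cap, 44 mm across and 38 mm high, about 110 g, standing on the bench; this point is its centre, half-way up. May be absent (None).
- pot3_center (a point): Paint pot: a squat closed round jar with a black screw cap, 44 mm across and 38 mm high, about 110 g, standing on the bench; this point is its centre, half-way up. May be absent (None).
- scenic_base: Bystander: round cork scenic base, 170 mm across, 22 mm high; origin under its centre.
- bowl: Bystander: white bowl, 120 mm across, 55 mm high; origin under its centre.
- phone: Bystander: black phone, 75 x 150 x 9 mm; origin under its centre.
- brush: Bystander: paint brush lying on the bench, long axis along its x.
Things that resemble listed ones, but are neither listed nor needed, are in the scene too. What is shaped like the part that bears pot2_center but green is not meant.

How it is judged:
By the outcome, as a careful person would: the job done as asked, in the order asked, and still so for the second after the job is handed in, with the robot touching nothing.
Of pot0, pot1, pot2, pot3 only 2 to 4 are there at a start; the rules pass over those that are not, and their reading is None.
At some moment in a run one of pot0, pot1, pot2, pot3 may be knocked a few centimetres aside while the robot is not near it.
It also fails if it takes over 210 s, if anything falls off the work surface, if the arm or the gripper's body presses on something with over 40 N, if the wrist force passes 120 N, or if a joint passes its speed limit or range.

## Working session

There is one attempt and no reset: what is moved stays moved. The work goes in short steps, Python scripts to look and compute and a tool call to move; the robot and the scene stay as the last step left them, time stands still between calls to the robot, and variables do not carry over. Pictures are saved under pics/ and viewed, at most 14 in all, crops included, and the job is handed in when it is done.

Besides the shell and the picture viewer there is one more tool, called by a JSON object that holds its "name" and its "arguments", one argument or row to a line. servo_tool: Moves the arm, as the interface text tells. Its arguments: {"type":"object","properties":{"increments":{"type":"array"},"force":{"type":"number"}},"required":["increments"]}

```bash
mkdir -p pics; python3 - <<'E'
from plant import *
import cv2,numpy as np
for n in("top","side"):
    p,d=read_camera(n); np.savez(f"pics/{n}0.npz",p=p,d=d)
    cv2.imwrite(f"pics/{n}0.png",cv2.resize(p[...,::-1],(800,600),interpolation=cv2.INTER_CUBIC))
    print(n,camera_params(n))
print(read_state())
E
```

```text
top {'fx': 468.7348285758389, 'fy': 468.7348285758389, 'cx': 257.905924196787, 'cy': 194.8642666688123, 'rvec': array([ 2.0881324 , -2.13212897,  0.21978725]), 'tvec': array([-0.03159419,  0.5437168 ,  1.30627734])}
side {'fx': 357.19958397097383, 'fy': 357.19958397097383, 'cx': 264.7190683696702, 'cy': 194.4010984382466, 'rvec': array([ 1.98847509, -0.57867022,  0.35110799]), 'tvec': array([-0.48997582,  0.21487808,  0.89742955])}
{'t': 0.1, 'q': array([-1.24440732e+00,  1.31113219e-01,  1.48915990e+00, -1.23215329e-05,
        1.52302312e+00, -8.53715848e-02]), 'dq': array([-1.15486410e-04,  1.48666724e-04, -3.29482385e-03, -5.04694584e-05,
        2.86866284e-04, -3.59913994e-04]), 'joint_torque': array([ 1.69439474e-03, -5.61338139e+01, -4.93096375e+01,  7.70359416e-02,
        2.90545385e-02, -2.17480817e-05]), 'tool_pos': array([ 0.2401019 , -0.54964057,  0.40378137]), 'orientation': array([-3.07359236e+00, -6.41887952e-01,  3.40707658e-04]), 'force': array([-0.03448092, -0.1891263 ,  0.13502559]), 'wrist_torque': array([0.00174423, 0.01190505, 0.0308515 ]), 'gripper_force': 0.0, 'opening': 0.09273952980127743}
```

View pics/top0.png

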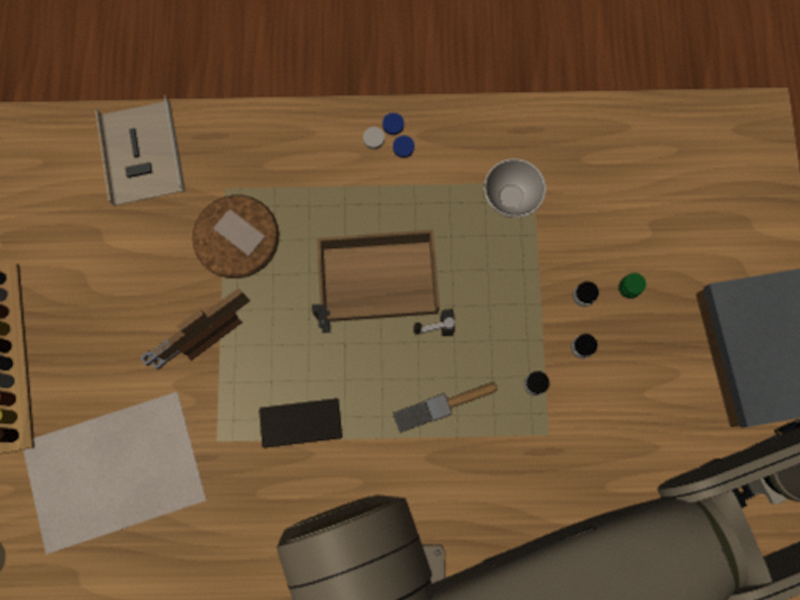

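View pics/side0.png

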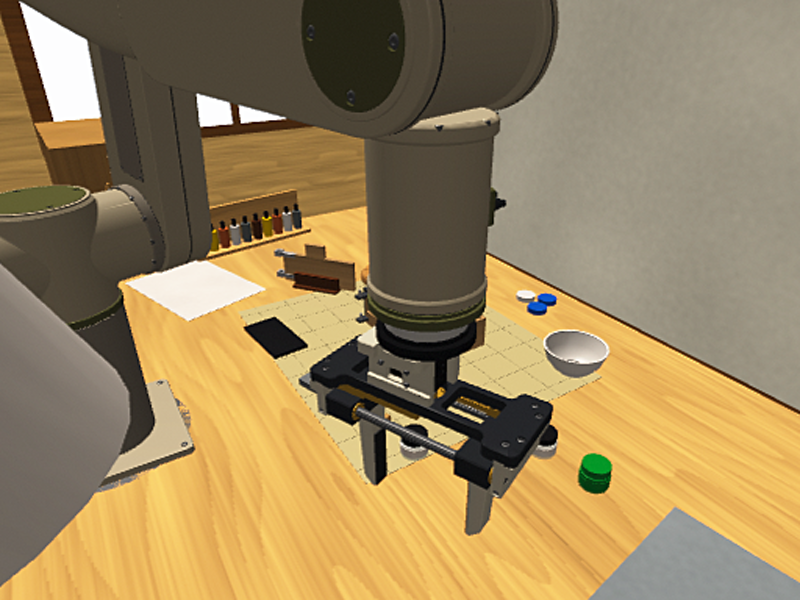

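Top view (800x600 scale): box at about (380,275), lever at (435,325) shut, gate in its stand at (200,328), pots with black caps at (587,293), (584,345) and (537,383), and the green decoy at (632,285). Next I measure from the depth image.

```bash
cat > h.py <<'E'
from plant import *
import cv2,numpy as np
from scipy.spatial.transform import Rotation as R
def cloud(n,pd=None):
    p,d=pd if pd else read_camera(n); c=camera_params(n)
    v,u=np.mgrid[0:384,0:512]
    X=np.stack([(u-c['cx'])/c['fx']*d,(v-c['cy'])/c['fy']*d,d],-1)
    M=R.from_rotvec(c['rvec']).as_matrix()
    W=(X-c['tvec'])@M; W[d==0]=np.nan
    return p,W
def roi(W,u0,v0,u1,v1): # in 800x600 coordinates
    s=.64; return W[int(v0*s):int(v1*s),int(u0*s):int(u1*s)].reshape(-1,3)
E
python3 - <<'E'
from h import *
f=np.load('pics/top0.npz'); p,W=cloud('top',(f['p'],f['d']))
print('bench z',np.nanmedian(roi(W,250,340,300,380)[:,2]))
for n,(u,v) in dict(a=(587,293),b=(584,345),c=(537,383),g=(632,285)).items():
    q=roi(W,u-25,v-25,u+25,v+25); q=q[q[:,2]>.030]; print(n,len(q),(q.min(0)+q.max(0))/2,q.mean(0),q[:,2].max())
def rect(q,name):
    r=cv2.minAreaRect((q[:,:2]*1000).astype(np.float32)); print(name,len(q),r, np.median(q[:,2])); return r
q=roi(W,305,222,450,330); q=q[(q[:,2]>.055)&(q[:,2]<.072)]; rect(q,'boxwalls')
q=roi(W,300,222,350,340); s=q[(q[:,2]>.073)]; print('post/pintle\n',s.round(4))
q=roi(W,400,300,470,345); s=q[(q[:,2]>.05)]; print('lever\n',s.round(4))
q=roi(W,130,280,260,380); 
for a,b in((.04,.085),(.085,.13),(.025,.04),(.002,.012)):
    s=q[(q[:,2]>a)&(q[:,2]<b)]; rect(s,f'gate {a}')
for n,u,v in(('phone',300,422),('bowl',515,187),('base',235,235)):
    print(n,np.nanmedian(roi(W,u-4,v-4,u+4,v+4),0))
E
```

```text
bench z 0.002716299152837669
a 162 [ 0.56520549 -0.39019308  0.03866738] [ 0.56522111 -0.39009292  0.0384733 ] 0.046128927481593134
b 167 [ 0.46505692 -0.37968395  0.03918621] [ 0.46488608 -0.38010301  0.03851162] 0.04770171950628169
c 166 [ 0.39718208 -0.28634228  0.03823221] [ 0.39670399 -0.28662414  0.03833306] 0.045351544969424756
g 161 [ 0.58102625 -0.48155701  0.03795122] [ 0.58001466 -0.48081055  0.0381895 ] 0.045691085002687884
boxwalls 477 ((594.9115600585938, -4.6042938232421875), (251.09434509277344, 190.7941131591797), 87.10240173339844) 0.06583890255937165
post/pintle
 [[0.5438 0.1197 0.0812]
 [0.5441 0.117  0.0794]
 [0.5431 0.1136 0.0838]
 [0.5439 0.0999 0.0787]
 [0.5423 0.1261 0.0752]
 [0.5403 0.1221 0.0843]
 [0.5406 0.1195 0.0823]
 [0.5409 0.1168 0.0809]
 [0.5407 0.1139 0.0813]
 [0.5421 0.1119 0.0745]
 [0.5422 0.1091 0.0739]
 [0.5418 0.106  0.0753]
 [0.5409 0.1027 0.0796]
 [0.542  0.1004 0.0741]
 [0.5374 0.1249 0.0844]
 [0.5381 0.1226 0.0806]
 [0.5379 0.1196 0.0814]
 [0.5378 0.1167 0.0818]
 [0.5373 0.1136 0.0836]
 [0.5381 0.1113 0.0794]
 [0.5376 0.1053 0.0812]
 [0.539
[... 7506 characters left out ...]
.089 ]
 [ 0.4846 -0.0676  0.0824]]
gate 0.04 570 ((504.3618469238281, 339.7611389160156), (27.686246871948242, 214.01840209960938), 35.889339447021484) 0.0742949696641447
gate 0.085 166 ((504.410400390625, 346.2969055175781), (18.214435577392578, 201.0853729248047), 35.8792610168457) 0.10799449677156953
gate 0.025 271 ((502.29791259765625, 338.20654296875), (25.230424880981445, 213.3495330810547), 35.003807067871094) 0.03523060604466158
gate 0.002 2240 ((516.1522216796875, 362.713134765625), (258.7021789550781, 193.2677764892578), 88.77787780761719) 0.004265306717023991
phone [0.33611262 0.15646834 0.01137215]
bowl [ 0.79159959 -0.26911187  0.00775886]
base [0.69921683 0.28588146 0.02494045]
```

Only three pots show so far; a fourth might be hidden under the arm. I'll fit the box and gate poses from the cloud and add a helper for moves.

```bash
cat >> h.py <<'E'
def goal(p,yaw,tilt=None):
    """print slide/dr to bring grasp point to p (m, world) with tool y at yaw (rad), tool down"""
    s=read_state(); R0=R.from_rotvec(s['orientation']); M=R0.as_matrix()
    y=np.array([np.cos(yaw),np.sin(yaw),0])
    if y@M[:,1]<0:y=-y
    G=np.stack([np.cross(y,[0,0,-1]),y,[0,0,-1.]],1)
    t=np.array(p)-.167*G[:,2]
    print('slide',((t-s['tool_pos'])@M*1000).round(1),'dr',(R.from_matrix(M.T@G)).as_rotvec().round(4),'t',round(s['t'],1),'grasp now',(s['tool_pos']+.167*M[:,2]).round(4))
BX=None
def box(px,py): # box mm -> world m
    x,y,a=np.load('box.npy'); c,s=np.cos(a),np.sin(a)
    return np.array([x+(c*px-s*py)/1000,y+(s*px+c*py)/1000])
E
python3 - <<'E'
from h import *
from scipy.optimize import least_squares as LS
f=np.load('pics/top0.npz'); p,W=cloud('top',(f['p'],f['d']))
print('bench',[np.nanmedian(roi(W,*r)[:,2]).round(4) for r in((250,340,300,380),(460,260,480,290),(250,200,300,220))])
q=roi(W,308,225,447,322); q=q[(q[:,2]>.057)&(q[:,2]<.072)][:,:2]*1000
def loc(v,q): c,s=np.cos(v[2]),np.sin(v[2]); d=q-v[:2]; return np.stack([c*d[:,0]+s*d[:,1],-s*d[:,0]+c*d[:,1]],1)
def res(v):
    l=loc(v,q); return np.minimum(np.minimum(abs(abs(l[:,1])-107),abs(l[:,0]-72)),8)
b=LS(res,[595,-5,.05],loss='soft_l1',diff_step=1e-4,x_scale=[1,1,.01])
print(b.x,np.median(res(b.x)));v=b.x
l=loc(v,q);print('extent side x',np.percentile(l[abs(abs(l[:,1])-107)<5][:,0],[1,99]))
np.save('box.npy',[v[0]/1e3,v[1]/1e3,v[2]])
for n,x,y in(('pintle',-90,104),('pivot',-108,-124),('pin shut',-108,-64),('post',-63,117)): print(n,box(x,y).round(4))
q=roi(W,130,280,260,380)
for a,b_ in((.07,.085),(.1,.118)):
    s=q[(q[:,2]>a)&(q[:,2]<b_)]; m=s[:,:2].mean(0); w,V=np.linalg.eigh(np.cov(s[:,:2].T)); d=V[:,1]*np.sign(V[1,1]); n=np.array([d[1],-d[0]])
    t=(s[:,:2]-m)@d; k=(s[:,:2]-m)@n
    print('gate',a,len(s),m.round(4),'yaw',np.arctan2(-d[0],d[1]).round(4),'along',np.percentile(t,[0,2,98,100]).round(4),'across',np.percentile(k,[2,98]).round(4),'ends mid',(m+d*(t.min()+t.max())/2).round(4))
g=p[int(270*.64):int(390*.64),int(120*.64):int(280*.64),::-1]; g2=p[int(290*.64):int(350*.64),int(290*.64):int(480*.64),::-1]
A=cv2.resize(g,None,fx=5,fy=5,interpolation=3); B=cv2.resize(g2,None,fx=5,fy=5,interpolation=3)
C=np.zeros((A.shape[0]+B.shape[0],max(A.shape[1],B.shape[1]),3),np.uint8); C[:A.shape[0],:A.shape[1]]=A; C[A.shape[0]:,:B.shape[1]]=B
print(C.shape); cv2.imwrite('pics/c1.png',C)
# where's shadowed (arm) area on the bench
Z=W[...,2]; 
E
```

```text
bench [np.float64(0.0027), np.float64(0.0023), np.float64(0.0054)]
[6.04449103e+02 5.15772854e+00 5.67174265e-02] 1.7859669076477047
extent side x [-74.28434872  74.09792589]
pintle [0.5087 0.1039]
pivot [ 0.5037 -0.1248]
pin shut [ 0.5003 -0.0649]
post [0.5349 0.1184]
gate 0.07 324 [0.5063 0.3452] yaw 0.6416 along [-0.1103 -0.1072  0.0996  0.1037] across [-0.0069  0.0082] ends mid [0.5083 0.3425]
gate 0.1 102 [0.5124 0.3369] yaw 0.6291 along [-0.0237 -0.0235  0.0251  0.0254] across [-0.0054  0.0068] ends mid [0.5119 0.3376]
(580, 610, 3)
```

View pics/c1.png

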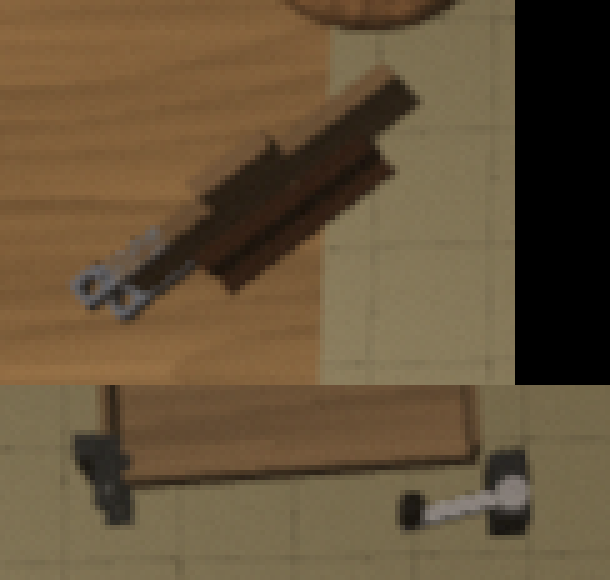

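The crop shows the gate's knuckles at its lower-left end (+y), the lever slightly ajar with its pin at about (410,510), and the pintle brackets at (115,490). Go above the lever pin.

```bash
python3 -c "
from h import *
goal([.490,-.0665,.2],-1.9)"
```

```text
slide [ 422.4 -342.7   37.4] dr [-1.70e-03  5.00e-04  7.41e-01] t 0.1 grasp now [ 0.24   -0.5494  0.2368]
```

{"name": "servo_tool", "arguments": {
  "increments": [
    {"slide":[422,-343,37],"dr":[-0.0017,0.0005,0.741],"jaw":0.5},
    {"slide":[422,-343,37],"dr":[-0.0017,0.0005,0.741],"jaw":0.5},
    {"slide":[422,-343,37],"dr":[-0.0017,0.0005,0.741],"jaw":0.5},
    {"slide":[422,-343,37],"dr":[-0.0017,0.0005,0.741],"jaw":0.5},
    {"slide":[422,-343,37],"dr":[-0.0017,0.0005,0.741],"jaw":0.5},
    {"slide":[422,-343,37],"dr":[-0.0017,0.0005,0.741],"jaw":0.5},
    {"slide":[422,-343,37],"dr":[-0.0017,0.0005,0.741],"jaw":0.5},
    {"slide":[422,-343,37],"dr":[-0.0017,0.0005,0.741],"jaw":0.5},
    {"slide":[422,-343,37],"dr":[-0.0017,0.0005,0.741],"jaw":0.5},
    {"slide":[422,-343,37],"dr":[-0.0017,0.0005,0.741],"jaw":0.5},
    {"slide":[422,-343,37],"dr":[-0.0017,0.0005,0.741],"jaw":0.5},
    {"slide":[422,-343,37],"dr":[-0.0017,0.0005,0.741],"jaw":0.5},
    {"slide":[422,-343,37],"dr":[-0.0017,0.0005,0.741],"jaw":0.5},
    {"slide":[422,-343,37],"dr":[-0.0017,0.0005,0.741],"jaw":0.5},
    {"slide":[422,-343,37],"dr":[-0.0017,0.0005,0.741],"jaw":0.5}
  ]
}}

```text
t: 1.6
tool_pos: [0.4892, -0.0679, 0.3677]
orientation: [3.097, -0.517, 0.001]
force: [-0.2, -0.1, -0.5]
opening: 0.0462
gripper_force: 0.0
```

```bash
python3 - <<'E'
from h import *
goal([.490,-.0665,.108],-1.9)
p,d=read_camera('top'); cv2.imwrite("pics/top1.png",cv2.resize(p[...,::-1],(800,600),interpolation=3))
E
```

```text
slide [ 0.2 -1.8 92.7] dr [ 0.0018 -0.001  -0.0019] t 1.6 grasp now [ 0.4893 -0.0682  0.2007]
```

View pics/top1.png

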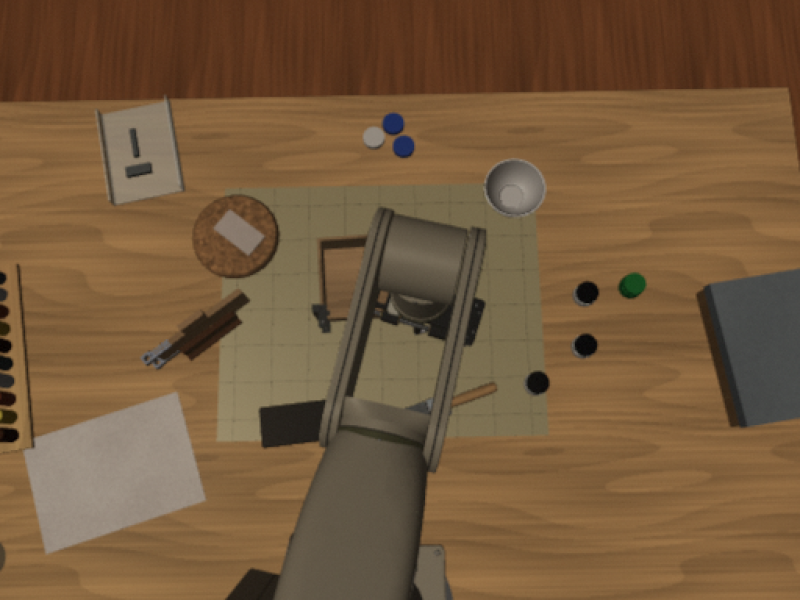

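The top view shows no fourth pot, so there are three. Descend on the pin and pinch it.

{"name": "servo_tool", "arguments": {
  "increments": [
    {"slide":[0.2,-1.8,30],"dr":[0,0,0],"jaw":0.5},
    {"slide":[0.2,-1.8,60],"dr":[0,0,0],"jaw":0.5},
    {"slide":[0.2,-1.8,80],"dr":[0,0,0],"jaw":0.5},
    {"slide":[0.2,-1.8,92],"dr":[0,0,0],"jaw":0.5},
    {"slide":[0.2,-1.8,92],"dr":[0,0,0],"jaw":0.9},
    {"slide":[0.2,-1.8,92],"dr":[0,0,0],"jaw":0.9},
    {"slide":[0.2,-1.8,92],"dr":[0,0,0],"jaw":0.9},
    {"slide":[0.2,-1.8,92],"dr":[0,0,0],"jaw":0.9},
    {"slide":[0.2,-1.8,92],"dr":[0,0,0],"jaw":0.9},
    {"slide":[0.2,-1.8,92],"dr":[0,0,0],"jaw":0.9}
  ],
  "force": 10
}}

```text
t: 2.65
tool_pos: [0.4912, -0.0668, 0.2771]
orientation: [3.094, -0.514, 0.007]
force: [1.9, -10.9, -0.2]
opening: 0.014
gripper_force: 10.0
```

```bash
python3 - <<'E'
from h import *
s=read_state(); print(s['opening'],s['gripper_force'],s['force'].round(1))
M=R.from_rotvec(s['orientation']).as_matrix(); g=(s['tool_pos']+.167*M[:,2]); print(g)
piv=box(-108,-124); d=g[:2]-piv; th0=np.arctan2(-d[0],d[1]); r=np.hypot(*d); print('r',r,'th',th0)
for th in np.linspace(th0,1.5567,9)[1:]:
    t=np.r_[piv+r*np.array([-np.sin(th),np.cos(th)]),g[2]]
    print(((t-g)@M*1000).round(1))
E
```

```text
0.01398107940833814 10.001812130212784 [  1.9 -10.9  -0.2]
[ 0.49185017 -0.06779112  0.11010458]
r 0.058183453740569054 th 0.20425477789190385
[-8.   5.7 -0. ]
[-14.9  12.7  -0. ]
[-20.6  20.7  -0. ]
[-24.8  29.5  -0. ]
[-27.5  39.    0. ]
[-28.6  48.8   0.1]
[-28.   58.6   0.1]
[-25.7  68.1   0.2]
```

{"name": "servo_tool", "arguments": {
  "increments": [
    {"slide":[-8,6,0],"dr":[0,0,0],"jaw":0.9},
    {"slide":[-15,13,0],"dr":[0,0,0],"jaw":0.9},
    {"slide":[-20.5,20.7,0],"dr":[0,0,0],"jaw":0.9},
    {"slide":[-24.8,29.5,0],"dr":[0,0,0],"jaw":0.9},
    {"slide":[-27.5,39,0],"dr":[0,0,0],"jaw":0.9},
    {"slide":[-28.6,48.8,0],"dr":[0,0,0],"jaw":0.9},
    {"slide":[-28,58.6,0],"dr":[0,0,0],"jaw":0.9},
    {"slide":[-25.7,68,0],"dr":[0,0,0],"jaw":0.9},
    {"slide":[-25.7,68,0],"dr":[0,0,0],"jaw":0.9},
    {"slide":[-25.7,68,0],"dr":[0,0,0],"jaw":0.9}
  ]
}}

```text
t: 3.65
tool_pos: [0.4439, -0.1217, 0.2764]
orientation: [3.097, -0.516, 0.001]
force: [-3.4, -1.8, 6.4]
opening: 0.0137
gripper_force: 10.0
```

```bash
python3 - <<'E'
from h import *
s=read_state(); print(s['opening'],s['gripper_force'],s['force'].round(1))
M=R.from_rotvec(s['orientation']).as_matrix(); g=(s['tool_pos']+.167*M[:,2]); print(g)
d=g[:2]-box(-108,-124); print('lever',np.arctan2(-d[0],d[1])-.0567,np.hypot(*d))
E
```

```text
0.013733153210586215 10.004850178956985 [-3.4 -1.8  6.4]
[ 0.44391803 -0.12209837  0.10938531]
lever 1.4694829337118143 0.05979342290497352
```

{"name": "servo_tool", "arguments": {
  "increments": [
    {"slide":[0.7,2.5,0],"dr":[0,0,0],"jaw":0.9},
    {"slide":[0.7,2.5,0],"dr":[0,0,0],"jaw":0.9},
    {"slide":[0.7,2.5,0],"dr":[0,0,0],"jaw":0.5},
    {"slide":[0.7,2.5,0],"dr":[0,0,0],"jaw":0.5},
    {"slide":[0.7,2.5,0],"dr":[0,0,0],"jaw":0.5},
    {"slide":[0.7,2.5,-40],"dr":[0,0,0],"jaw":0.3},
    {"slide":[0.7,2.5,-80],"dr":[0,0,0],"jaw":0.3},
    {"slide":[0.7,2.5,-90],"dr":[0,0,0],"jaw":0.3},
    {"slide":[0.7,2.5,-90],"dr":[0,0,0],"jaw":0.3}
  ]
}}

```text
t: 4.55
tool_pos: [0.4446, -0.1238, 0.368]
orientation: [3.097, -0.514, 0.008]
force: [-0.2, -0.1, -0.2]
opening: 0.0633
gripper_force: 0.0
```

```bash
python3 - <<'E'
from h import *
p,W=cloud('top')
for n,(u,v) in dict(a=(587,293),b=(584,345),c=(537,383)).items():
    q=roi(W,u-25,v-25,u+25,v+25); q=q[q[:,2]>.030]; print(n,len(q),q.mean(0).round(4))
goal([.3967,-.2865,.10],-1.57)
E
```

```text
a 165 [ 0.5649 -0.3897  0.0386]
b 167 [ 0.465  -0.38    0.0386]
c 183 [ 0.3956 -0.2773  0.0723]
slide [  7.6 169.3  99.2] dr [ 0.0019 -0.002  -0.33  ] t 4.6 grasp now [ 0.4443 -0.124   0.199 ]
```

```bash
python3 - <<'E'
from h import *
goal([.3967,-.2865,.12],.0567)
E
```

```text
slide [  7.7 169.3  79.2] dr [-0.     -0.0029  1.1849] t 4.6 grasp now [ 0.4443 -0.124   0.199 ]
```

{"name": "servo_tool", "arguments": {
  "increments": [
    {"slide":[7.7,169,0],"dr":[0,-0.0029,1.185],"jaw":0.3},
    {"slide":[7.7,169,0],"dr":[0,-0.0029,1.185],"jaw":0.3},
    {"slide":[7.7,169,0],"dr":[0,-0.0029,1.185],"jaw":0.3},
    {"slide":[7.7,169,79],"dr":[0,-0.0029,1.185],"jaw":0.3},
    {"slide":[7.7,169,79],"dr":[0,-0.0029,1.185],"jaw":0.3},
    {"slide":[7.7,169,79],"dr":[0,-0.0029,1.185],"jaw":0.3},
    {"slide":[7.7,169,79],"dr":[0,-0.0029,1.185],"jaw":0.3},
    {"slide":[7.7,169,79],"dr":[0,-0.0029,1.185],"jaw":0.3},
    {"slide":[7.7,169,79],"dr":[0,-0.0029,1.185],"jaw":0.3},
    {"slide":[7.7,169,79],"dr":[0,-0.0029,1.185],"jaw":0.3},
    {"slide":[7.7,169,79],"dr":[0,-0.0029,1.185],"jaw":0.3}
  ]
}}

```text
t: 5.7
tool_pos: [0.3964, -0.2859, 0.2862]
orientation: [2.287, -2.154, -0.004]
force: [0.6, -0.3, 0.6]
opening: 0.0649
gripper_force: 0.0
```

```bash
python3 - <<'E'
from h import *
goal([.3967,-.2865,.024],.0567)
p,d=read_camera('side'); cv2.imwrite("pics/side1.png",cv2.resize(p[...,::-1],(800,600),interpolation=3))
E
```

```text
slide [ 0.8 -0.5 95.2] dr [0.002  0.0015 0.0032] t 5.7 grasp now [ 0.396  -0.2856  0.1192]
```

View pics/side1.png

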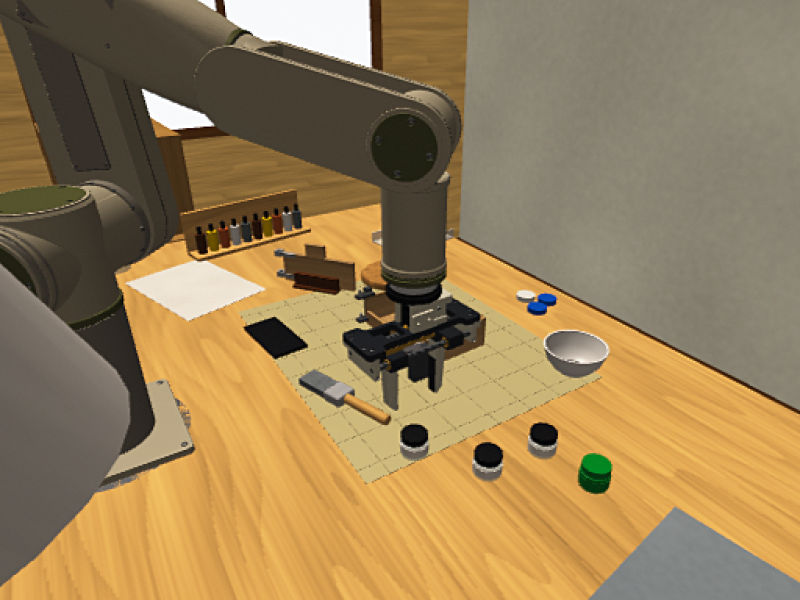

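The gripper is poised above pot c (414,440). Descend and grip.

{"name": "servo_tool", "arguments": {
  "increments": [
    {"slide":[0.8,-0.5,30],"dr":[0.002,0.0015,0.003],"jaw":0.3},
    {"slide":[0.8,-0.5,60],"dr":[0.002,0.0015,0.003],"jaw":0.3},
    {"slide":[0.8,-0.5,85],"dr":[0.002,0.0015,0.003],"jaw":0.3},
    {"slide":[0.8,-0.5,95],"dr":[0.002,0.0015,0.003],"jaw":0.3},
    {"slide":[0.8,-0.5,95],"dr":[0.002,0.0015,0.003],"jaw":0.7},
    {"slide":[0.8,-0.5,95],"dr":[0.002,0.0015,0.003],"jaw":0.7},
    {"slide":[0.8,-0.5,95],"dr":[0.002,0.0015,0.003],"jaw":0.7},
    {"slide":[0.8,-0.5,95],"dr":[0.002,0.0015,0.003],"jaw":0.7},
    {"slide":[0.8,-0.5,95],"dr":[0.002,0.0015,0.003],"jaw":0.7},
    {"slide":[0.8,-0.5,95],"dr":[0.002,0.0015,0.003],"jaw":0.7},
    {"slide":[0.8,-0.5,95],"dr":[0.002,0.0015,0.003],"jaw":0.7}
  ],
  "force": 20
}}

```text
t: 6.85
tool_pos: [0.3977, -0.2875, 0.1936]
orientation: [-2.28, 2.161, -0.006]
force: [-1.3, 0.7, 6.5]
opening: 0.0432
gripper_force: 20.0
```

```bash
python3 - <<'E'
from h import *
x=box(8,-60);print(x)
goal([*x,.17],.0567);goal([*x,.032],.0567)
E
```

```text
[ 0.61583746 -0.0542923 ]
slide [-220.7 -230.7 -143.4] dr [-0.0028 -0.0029 -0.003 ] t 6.8 grasp now [ 0.3982 -0.2879  0.0266]
slide [-221.1 -230.3   -5.4] dr [-0.0028 -0.0029 -0.003 ] t 6.8 grasp now [ 0.3982 -0.2879  0.0266]
```

{"name": "servo_tool", "arguments": {
  "increments": [
    {"slide":[0,0,-50],"dr":[0,0,0],"jaw":0.7},
    {"slide":[0,0,-100],"dr":[0,0,0],"jaw":0.7},
    {"slide":[0,0,-165],"dr":[0,0,0],"jaw":0.7},
    {"slide":[-15,-15,-165],"dr":[0,0,0],"jaw":0.7},
    {"slide":[-50,-50,-165],"dr":[0,0,0],"jaw":0.7},
    {"slide":[-80,-83,-165],"dr":[0,0,0],"jaw":0.7},
    {"slide":[-110,-115,-165],"dr":[0,0,0],"jaw":0.7},
    {"slide":[-140,-147,-165],"dr":[0,0,0],"jaw":0.7},
    {"slide":[-170,-180,-165],"dr":[0,0,0],"jaw":0.7},
    {"slide":[-200,-210,-165],"dr":[0,0,0],"jaw":0.7},
    {"slide":[-221,-230,-165],"dr":[-0.003,-0.003,-0.003],"jaw":0.7},
    {"slide":[-221,-230,-143],"dr":[-0.003,-0.003,-0.003],"jaw":0.7},
    {"slide":[-221,-230,-120],"dr":[-0.003,-0.003,-0.003],"jaw":0.7},
    {"slide":[-221,-230,-100],"dr":[-0.003,-0.003,-0.003],"jaw":0.7}
  ]
}}

```text
t: 8.25
tool_pos: [0.5761, -0.1484, 0.3067]
orientation: [-2.312, 2.055, 0.031]
force: [0.4, -0.4, -1.5]
opening: 0.0434
gripper_force: 20.0
```

```bash
python3 - <<'E'
from h import *
x=box(8,-60);print(read_state()['opening'])
goal([*x,.033],.0567)
E
```

```text
0.043386129884748485
slide [-83.7 -48.  111.9] dr [-0.0216  0.0477  0.0607] t 8.2 grasp now [ 0.579  -0.1402  0.1399]
```

{"name": "servo_tool", "arguments": {
  "increments": [
    {"slide":[-84,-48,0],"dr":[-0.0216,0.0477,0.0607],"jaw":0.7},
    {"slide":[-84,-48,0],"dr":[-0.0216,0.0477,0.0607],"jaw":0.7},
    {"slide":[-84,-48,0],"dr":[-0.0216,0.0477,0.0607],"jaw":0.7},
    {"slide":[-84,-48,0],"dr":[-0.0216,0.0477,0.0607],"jaw":0.7},
    {"slide":[-84,-48,0],"dr":[-0.0216,0.0477,0.0607],"jaw":0.7}
  ]
}}

```text
t: 8.75
tool_pos: [0.5813, -0.1449, 0.3092]
orientation: [-2.315, 2.044, 0.025]
force: [0.7, 0.5, -0.9]
opening: 0.0435
gripper_force: 20.0
```

```bash
python3 - <<'E'
from h import *
x=box(8,-60);print(read_state()['opening'])
goal([*x,.033],.0567)
E
```

```text
0.04347272698244035
slide [-80.3 -42.2 114.4] dr [-0.0275  0.0484  0.0677] t 8.8 grasp now [ 0.5851 -0.1364  0.1424]
```

The last joint is at its limit (q6 would be about 2.85), so I take the other half-turn of the wrist.

{"name": "servo_tool", "arguments": {
  "increments": [
    {"slide":[0,0,-40],"dr":[0,0,-0.15],"jaw":0.7},
    {"slide":[0,0,-40],"dr":[0,0,-0.3],"jaw":0.7},
    {"slide":[0,0,-40],"dr":[0,0,-0.45],"jaw":0.7},
    {"slide":[0,0,-40],"dr":[0,0,-0.6],"jaw":0.7},
    {"slide":[0,0,-40],"dr":[0,0,-0.75],"jaw":0.7},
    {"slide":[0,0,-40],"dr":[0,0,-0.9],"jaw":0.7},
    {"slide":[0,0,-40],"dr":[0,0,-1.05],"jaw":0.7},
    {"slide":[0,0,-40],"dr":[0,0,-1.2],"jaw":0.7},
    {"slide":[0,0,-40],"dr":[0,0,-1.35],"jaw":0.7},
    {"slide":[0,0,-40],"dr":[0,0,-1.5],"jaw":0.7},
    {"slide":[0,0,-40],"dr":[0,0,-1.65],"jaw":0.7},
    {"slide":[0,0,-40],"dr":[0,0,-1.8],"jaw":0.7},
    {"slide":[0,0,-40],"dr":[0,0,-1.95],"jaw":0.7},
    {"slide":[0,0,-40],"dr":[0,0,-2.1],"jaw":0.7}
  ]
}}

```text
t: 10.15
tool_pos: [0.5802, -0.1468, 0.3487]
orientation: [-2.933, -1.004, -0.058]
force: [0.5, -0.5, -0.4]
opening: 0.0432
gripper_force: 20.0
```

```bash
sed -i "s/print('slide'/print('q',s['q'][[0,5]].round(2),'slide'/" h.py; python3 - <<'E'
from h import *
x=box(8,-60)
goal([*x,.17],.0567)
E
```

```text
q [-0.35  0.55] slide [ 84.1 -50.9  17.2] dr [-8.000e-04 -5.790e-02 -9.674e-01] t 10.2 grasp now [ 0.584  -0.1383  0.182 ]
```

{"name": "servo_tool", "arguments": {
  "increments": [
    {"slide":[84,-51,0],"dr":[-0.001,-0.058,-0.967],"jaw":0.7},
    {"slide":[84,-51,0],"dr":[-0.001,-0.058,-0.967],"jaw":0.7},
    {"slide":[84,-51,0],"dr":[-0.001,-0.058,-0.967],"jaw":0.7},
    {"slide":[84,-51,0],"dr":[-0.001,-0.058,-0.967],"jaw":0.7},
    {"slide":[84,-51,0],"dr":[-0.001,-0.058,-0.967],"jaw":0.7},
    {"slide":[84,-51,0],"dr":[-0.001,-0.058,-0.967],"jaw":0.7},
    {"slide":[84,-51,17],"dr":[-0.001,-0.058,-0.967],"jaw":0.7},
    {"slide":[84,-51,17],"dr":[-0.001,-0.058,-0.967],"jaw":0.7},
    {"slide":[84,-51,17],"dr":[-0.001,-0.058,-0.967],"jaw":0.7}
  ]
}}

```text
t: 11.05
tool_pos: [0.616, -0.0545, 0.3366]
orientation: [-2.166, -2.273, 0.001]
force: [1.2, 0.2, -1.2]
opening: 0.0431
gripper_force: 20.0
```

```bash
python3 - <<'E'
from h import *
x=box(8,-60)
goal([*x,.033],.0567)
E
```

```text
q [-0.17 -0.22] slide [1.000e-01 1.000e-01 1.366e+02] dr [-0.0018 -0.0006 -0.0088] t 11.1 grasp now [ 0.6157 -0.0544  0.1696]
```

{"name": "servo_tool", "arguments": {
  "increments": [
    {"slide":[0,0,30],"dr":[0,0,0],"jaw":0.7},
    {"slide":[0,0,60],"dr":[0,0,0],"jaw":0.7},
    {"slide":[0,0,90],"dr":[0,0,0],"jaw":0.7},
    {"slide":[0,0,115],"dr":[0,0,0],"jaw":0.7},
    {"slide":[0,0,130],"dr":[0,0,0],"jaw":0.7},
    {"slide":[0,0,136],"dr":[0,0,0],"jaw":0.7},
    {"slide":[0,0,136],"dr":[0,0,0],"jaw":0.7},
    {"slide":[0,0,136],"dr":[0,0,0],"jaw":0.35},
    {"slide":[0,0,136],"dr":[0,0,0],"jaw":0.35},
    {"slide":[0,0,136],"dr":[0,0,0],"jaw":0.35},
    {"slide":[0,0,136],"dr":[0,0,0],"jaw":0.35},
    {"slide":[0,0,100],"dr":[0,0,0],"jaw":0.35},
    {"slide":[0,0,60],"dr":[0,0,0],"jaw":0.35},
    {"slide":[0,0,20],"dr":[0,0,0],"jaw":0.35},
    {"slide":[0,0,0],"dr":[0,0,0],"jaw":0.35},
    {"slide":[0,0,0],"dr":[0,0,0],"jaw":0.35}
  ]
}}

```text
t: 12.65
tool_pos: [0.6175, -0.0547, 0.3419]
orientation: [2.161, 2.272, 0.006]
force: [-0.1, 1.0, -0.5]
opening: 0.0605
gripper_force: 0.0
```

```bash
cat >> h.py <<'E'
def pots(W):
    for n,(x,y) in dict(a=(.565,-.39),b=(.465,-.38)).items():
        m=(np.hypot(W[...,0]-x,W[...,1]-y)<.045)&(W[...,2]>.028)&(W[...,2]<.06); q=W[m]; print(n,len(q),q.mean(0).round(4) if len(q) else '')
E
python3 - <<'E'
from h import *
p,W=cloud('top'); pots(W)
goal([.465,-.380,.12],.0567)
E
```

```text
a 167 [ 0.5647 -0.3898  0.0381]
b 170 [ 0.4648 -0.3797  0.0385]
q [-0.17 -0.22] slide [-317.4 -168.1   51.6] dr [ 0.0033  0.0006 -0.0065] t 12.7 grasp now [ 0.6174 -0.0546  0.1719]
```

{"name": "servo_tool", "arguments": {
  "increments": [
    {"slide":[-317,-168,0],"dr":[0.003,0.001,-0.006],"jaw":0.3},
    {"slide":[-317,-168,0],"dr":[0.003,0.001,-0.006],"jaw":0.3},
    {"slide":[-317,-168,0],"dr":[0.003,0.001,-0.006],"jaw":0.3},
    {"slide":[-317,-168,0],"dr":[0.003,0.001,-0.006],"jaw":0.3},
    {"slide":[-317,-168,0],"dr":[0.003,0.001,-0.006],"jaw":0.3},
    {"slide":[-317,-168,0],"dr":[0.003,0.001,-0.006],"jaw":0.3},
    {"slide":[-317,-168,0],"dr":[0.003,0.001,-0.006],"jaw":0.3},
    {"slide":[-317,-168,0],"dr":[0.003,0.001,-0.006],"jaw":0.3},
    {"slide":[-317,-168,52],"dr":[0.003,0.001,-0.006],"jaw":0.3},
    {"slide":[-317,-168,52],"dr":[0.003,0.001,-0.006],"jaw":0.3},
    {"slide":[-317,-168,52],"dr":[0.003,0.001,-0.006],"jaw":0.3},
    {"slide":[-317,-168,52],"dr":[0.003,0.001,-0.006],"jaw":0.3},
    {"slide":[-317,-168,52],"dr":[0.003,0.001,-0.006],"jaw":0.3}
  ]
}}

```text
t: 14.0
tool_pos: [0.4652, -0.3794, 0.2868]
orientation: [-2.156, -2.283, 0.003]
force: [-0.2, 0.4, 0.2]
opening: 0.0655
gripper_force: 0.0
```

```bash
python3 - <<'E'
from h import *
p,W=cloud('top'); pots(W)
goal([.465,-.380,.025],.0567)
E
```

```text
a 37 [ 0.5668 -0.3769  0.0375]
b 114 [ 0.4641 -0.3766  0.0385]
q [-0.77 -0.83] slide [-0.4  0.  94.8] dr [-0.0019  0.0009  0.0004] t 14.1 grasp now [ 0.4648 -0.3797  0.1198]
```

{"name": "servo_tool", "arguments": {
  "increments": [
    {"slide":[0,0,30],"dr":[0,0,0],"jaw":0.3},
    {"slide":[0,0,60],"dr":[0,0,0],"jaw":0.3},
    {"slide":[0,0,85],"dr":[0,0,0],"jaw":0.3},
    {"slide":[0,0,95],"dr":[0,0,0],"jaw":0.3},
    {"slide":[0,0,95],"dr":[0,0,0],"jaw":0.7},
    {"slide":[0,0,95],"dr":[0,0,0],"jaw":0.7},
    {"slide":[0,0,95],"dr":[0,0,0],"jaw":0.7},
    {"slide":[0,0,95],"dr":[0,0,0],"jaw":0.7},
    {"slide":[0,0,95],"dr":[0,0,0],"jaw":0.7},
    {"slide":[0,0,95],"dr":[0,0,0],"jaw":0.7},
    {"slide":[0,0,60],"dr":[0,0,0],"jaw":0.7},
    {"slide":[0,0,20],"dr":[0,0,0],"jaw":0.7},
    {"slide":[0,0,-20],"dr":[0,0,0],"jaw":0.7},
    {"slide":[0,0,-60],"dr":[0,0,0],"jaw":0.7},
    {"slide":[0,0,-60],"dr":[0,0,0],"jaw":0.7}
  ]
}}

```text
t: 15.55
tool_pos: [0.4659, -0.3809, 0.353]
orientation: [2.152, 2.277, -0.003]
force: [0.7, -1.1, 0.0]
opening: 0.0433
gripper_force: 20.0
```

```bash
python3 - <<'E'
from h import *
p,W=cloud('top'); pots(W)
goal([*box(8,0),.18],.0567)
E
```

```text
a 135 [ 0.5663 -0.3864  0.0379]
b 0 
q [-0.77 -0.83] slide [377.2 168.5   1. ] dr [ 0.0016  0.0046 -0.0005] t 15.6 grasp now [ 0.4657 -0.3811  0.1824]
```

{"name": "servo_tool", "arguments": {
  "increments": [
    {"slide":[377,168,0],"dr":[0.002,0.005,0],"jaw":0.7},
    {"slide":[377,168,0],"dr":[0.002,0.005,0],"jaw":0.7},
    {"slide":[377,168,0],"dr":[0.002,0.005,0],"jaw":0.7},
    {"slide":[377,168,0],"dr":[0.002,0.005,0],"jaw":0.7},
    {"slide":[377,168,0],"dr":[0.002,0.005,0],"jaw":0.7},
    {"slide":[377,168,0],"dr":[0.002,0.005,0],"jaw":0.7},
    {"slide":[377,168,0],"dr":[0.002,0.005,0],"jaw":0.7},
    {"slide":[377,168,0],"dr":[0.002,0.005,0],"jaw":0.7},
    {"slide":[377,168,0],"dr":[0.002,0.005,0],"jaw":0.7},
    {"slide":[377,168,0],"dr":[0.002,0.005,0],"jaw":0.7},
    {"slide":[377,168,0],"dr":[0.002,0.005,0],"jaw":0.7},
    {"slide":[377,168,0],"dr":[0.002,0.005,0],"jaw":0.7},
    {"slide":[377,168,0],"dr":[0.002,0.005,0],"jaw":0.7}
  ]
}}

```text
t: 16.9
tool_pos: [0.6107, 0.0047, 0.3443]
orientation: [-2.155, -2.274, 0.001]
force: [0.7, 0.3, -1.7]
opening: 0.0434
gripper_force: 20.0
```

```bash
python3 - <<'E'
from h import *
goal([*box(8,0),.034],.0567); p,W=cloud('top'); pots(W)
E
```

```text
q [-0.08 -0.13] slide [ -0.    2.7 143.3] dr [-0.0063 -0.0061 -0.0027] t 16.9 grasp now [0.6096 0.0056 0.1773]
a 163 [ 0.5652 -0.39    0.0384]
b 0
```

{"name": "servo_tool", "arguments": {
  "increments": [
    {"slide":[0,2.7,35],"dr":[-0.004,-0.004,0],"jaw":0.7},
    {"slide":[0,2.7,70],"dr":[-0.004,-0.004,0],"jaw":0.7},
    {"slide":[0,2.7,105],"dr":[-0.004,-0.004,0],"jaw":0.7},
    {"slide":[0,2.7,125],"dr":[-0.004,-0.004,0],"jaw":0.7},
    {"slide":[0,2.7,138],"dr":[-0.004,-0.004,0],"jaw":0.7},
    {"slide":[0,2.7,143],"dr":[-0.004,-0.004,0],"jaw":0.7},
    {"slide":[0,2.7,143],"dr":[-0.004,-0.004,0],"jaw":0.7},
    {"slide":[0,2.7,143],"dr":[-0.004,-0.004,0],"jaw":0.35},
    {"slide":[0,2.7,143],"dr":[-0.004,-0.004,0],"jaw":0.35},
    {"slide":[0,2.7,143],"dr":[-0.004,-0.004,0],"jaw":0.35},
    {"slide":[0,2.7,143],"dr":[-0.004,-0.004,0],"jaw":0.35},
    {"slide":[0,2.7,105],"dr":[-0.004,-0.004,0],"jaw":0.35},
    {"slide":[0,2.7,65],"dr":[-0.004,-0.004,0],"jaw":0.35},
    {"slide":[0,2.7,25],"dr":[-0.004,-0.004,0],"jaw":0.35},
    {"slide":[0,2.7,0],"dr":[-0.004,-0.004,0],"jaw":0.35},
    {"slide":[0,2.7,0],"dr":[-0.004,-0.004,0],"jaw":0.35}
  ]
}}

```text
t: 18.55
tool_pos: [0.6153, 0.0064, 0.3507]
orientation: [2.155, 2.28, 0.01]
force: [0.2, 0.5, -0.2]
opening: 0.0605
gripper_force: 0.0
```

```bash
python3 - <<'E'
from h import *
p,W=cloud('top'); pots(W)
goal([.565,-.390,.12],.0567)
E
```

```text
a 168 [ 0.565  -0.3896  0.0382]
b 0 
q [-0.07 -0.13] slide [-393.1  -72.    59.8] dr [ 0.0035 -0.0016 -0.0005] t 18.6 grasp now [0.6151 0.0067 0.1807]
```

{"name": "servo_tool", "arguments": {
  "increments": [
    {"slide":[-393,-72,0],"dr":[0.003,-0.002,0],"jaw":0.3},
    {"slide":[-393,-72,0],"dr":[0.003,-0.002,0],"jaw":0.3},
    {"slide":[-393,-72,0],"dr":[0.003,-0.002,0],"jaw":0.3},
    {"slide":[-393,-72,0],"dr":[0.003,-0.002,0],"jaw":0.3},
    {"slide":[-393,-72,0],"dr":[0.003,-0.002,0],"jaw":0.3},
    {"slide":[-393,-72,0],"dr":[0.003,-0.002,0],"jaw":0.3},
    {"slide":[-393,-72,0],"dr":[0.003,-0.002,0],"jaw":0.3},
    {"slide":[-393,-72,0],"dr":[0.003,-0.002,0],"jaw":0.3},
    {"slide":[-393,-72,0],"dr":[0.003,-0.002,0],"jaw":0.3},
    {"slide":[-393,-72,60],"dr":[0.003,-0.002,0],"jaw":0.3},
    {"slide":[-393,-72,60],"dr":[0.003,-0.002,0],"jaw":0.3},
    {"slide":[-393,-72,60],"dr":[0.003,-0.002,0],"jaw":0.3},
    {"slide":[-393,-72,60],"dr":[0.003,-0.002,0],"jaw":0.3},
    {"slide":[-393,-72,60],"dr":[0.003,-0.002,0],"jaw":0.3}
  ]
}}

```text
t: 20.0
tool_pos: [0.5646, -0.3898, 0.2861]
orientation: [-2.157, -2.283, 0.005]
force: [-0.1, -0.5, 0.3]
opening: 0.0647
gripper_force: 0.0
```

```bash
python3 - <<'E'
from h import *
goal([.565,-.390,.025],.0567); p,W=cloud('top'); pots(W)
E
```

```text
q [-0.68 -0.73] slide [-0.1  0.6 94.1] dr [-0.0028  0.0017  0.0003] t 20.0 grasp now [ 0.5642 -0.3901  0.1191]
a 30 [ 0.579  -0.3927  0.0389]
b 0
```

{"name": "servo_tool", "arguments": {
  "increments": [
    {"slide":[0,0.6,30],"dr":[0,0,0],"jaw":0.3},
    {"slide":[0,0.6,60],"dr":[0,0,0],"jaw":0.3},
    {"slide":[0,0.6,85],"dr":[0,0,0],"jaw":0.3},
    {"slide":[0,0.6,94],"dr":[0,0,0],"jaw":0.3},
    {"slide":[0,0.6,94],"dr":[0,0,0],"jaw":0.7},
    {"slide":[0,0.6,94],"dr":[0,0,0],"jaw":0.7},
    {"slide":[0,0.6,94],"dr":[0,0,0],"jaw":0.7},
    {"slide":[0,0.6,94],"dr":[0,0,0],"jaw":0.7},
    {"slide":[0,0.6,94],"dr":[0,0,0],"jaw":0.7},
    {"slide":[0,0.6,94],"dr":[0,0,0],"jaw":0.7},
    {"slide":[0,0.6,60],"dr":[0,0,0],"jaw":0.7},
    {"slide":[0,0.6,20],"dr":[0,0,0],"jaw":0.7},
    {"slide":[0,0.6,-20],"dr":[0,0,0],"jaw":0.7},
    {"slide":[0,0.6,-60],"dr":[0,0,0],"jaw":0.7},
    {"slide":[0,0.6,-60],"dr":[0,0,0],"jaw":0.7}
  ]
}}

```text
t: 21.55
tool_pos: [0.5662, -0.391, 0.3532]
orientation: [2.152, 2.276, -0.004]
force: [1.0, -1.2, 0.1]
opening: 0.0437
gripper_force: 20.0
```

```bash
python3 - <<'E'
from h import *
goal([*box(8,60),.18],.0567)
E
```

```text
q [-0.68 -0.73] slide [453.5  68.4   2.7] dr [ 0.0048  0.0085 -0.0006] t 21.6 grasp now [ 0.5671 -0.3924  0.1862]
```

{"name": "servo_tool", "arguments": {
  "increments": [
    {"slide":[453,68,0],"dr":[0.003,0.005,0],"jaw":0.7},
    {"slide":[453,68,0],"dr":[0.003,0.005,0],"jaw":0.7},
    {"slide":[453,68,0],"dr":[0.003,0.005,0],"jaw":0.7},
    {"slide":[453,68,0],"dr":[0.003,0.005,0],"jaw":0.7},
    {"slide":[453,68,0],"dr":[0.003,0.005,0],"jaw":0.7},
    {"slide":[453,68,0],"dr":[0.003,0.005,0],"jaw":0.7},
    {"slide":[453,68,0],"dr":[0.003,0.005,0],"jaw":0.7},
    {"slide":[453,68,0],"dr":[0.003,0.005,0],"jaw":0.7},
    {"slide":[453,68,0],"dr":[0.003,0.005,0],"jaw":0.7},
    {"slide":[453,68,0],"dr":[0.003,0.005,0],"jaw":0.7},
    {"slide":[453,68,0],"dr":[0.003,0.005,0],"jaw":0.7},
    {"slide":[453,68,0],"dr":[0.003,0.005,0],"jaw":0.7},
    {"slide":[453,68,0],"dr":[0.003,0.005,0],"jaw":0.7},
    {"slide":[453,68,0],"dr":[0.003,0.005,0],"jaw":0.7},
    {"slide":[453,68,0],"dr":[0.003,0.005,0],"jaw":0.7}
  ]
}}

```text
t: 23.05
tool_pos: [0.6072, 0.065, 0.3436]
orientation: [-2.154, -2.274, 0.003]
force: [-0.1, -0.5, -1.6]
opening: 0.0434
gripper_force: 20.0
```

```bash
python3 - <<'E'
from h import *
goal([*box(8,60),.034],.0567)
E
```

```text
q [ 0.02 -0.03] slide [ -0.3   3.  142.6] dr [-0.0079 -0.0052 -0.0024] t 23.1 grasp now [0.6058 0.0658 0.1766]
```

{"name": "servo_tool", "arguments": {
  "increments": [
    {"slide":[0,3,35],"dr":[-0.004,-0.003,0],"jaw":0.7},
    {"slide":[0,3,70],"dr":[-0.004,-0.003,0],"jaw":0.7},
    {"slide":[0,3,105],"dr":[-0.004,-0.003,0],"jaw":0.7},
    {"slide":[0,3,125],"dr":[-0.004,-0.003,0],"jaw":0.7},
    {"slide":[0,3,138],"dr":[-0.004,-0.003,0],"jaw":0.7},
    {"slide":[0,3,142],"dr":[-0.004,-0.003,0],"jaw":0.7},
    {"slide":[0,3,142],"dr":[-0.004,-0.003,0],"jaw":0.7},
    {"slide":[0,3,142],"dr":[-0.004,-0.003,0],"jaw":0.35},
    {"slide":[0,3,142],"dr":[-0.004,-0.003,0],"jaw":0.35},
    {"slide":[0,3,142],"dr":[-0.004,-0.003,0],"jaw":0.35},
    {"slide":[0,3,142],"dr":[-0.004,-0.003,0],"jaw":0.35},
    {"slide":[0,3,105],"dr":[-0.004,-0.003,0],"jaw":0.35},
    {"slide":[0,3,65],"dr":[-0.004,-0.003,0],"jaw":0.35},
    {"slide":[0,3,25],"dr":[-0.004,-0.003,0],"jaw":0.35},
    {"slide":[0,3,-30],"dr":[-0.004,-0.003,0],"jaw":0.35},
    {"slide":[0,3,-30],"dr":[-0.004,-0.003,0],"jaw":0.35}
  ]
}}

```text
t: 24.65
tool_pos: [0.6121, 0.0664, 0.3826]
orientation: [2.155, 2.28, 0.012]
force: [0.7, 0.3, 0.0]
opening: 0.0604
gripper_force: 0.0
```

```bash
python3 - <<'E'
from h import *
goal([.512,.337,.21],.635)
E
```

```text
q [ 0.02 -0.03] slide [275.8 -84.8   5.3] dr [ 0.0091  0.0007 -0.5787] t 24.6 grasp now [0.6136 0.0668 0.2156]
```

{"name": "servo_tool", "arguments": {
  "increments": [
    {"slide":[276,-85,5],"dr":[0.009,0,-0.579],"jaw":0.35},
    {"slide":[276,-85,5],"dr":[0.009,0,-0.579],"jaw":0.35},
    {"slide":[276,-85,5],"dr":[0.009,0,-0.579],"jaw":0.35},
    {"slide":[276,-85,5],"dr":[0.009,0,-0.579],"jaw":0.35},
    {"slide":[276,-85,5],"dr":[0.009,0,-0.579],"jaw":0.35},
    {"slide":[276,-85,5],"dr":[0.009,0,-0.579],"jaw":0.35},
    {"slide":[276,-85,5],"dr":[0.009,0,-0.579],"jaw":0.5},
    {"slide":[276,-85,5],"dr":[0.009,0,-0.579],"jaw":0.5},
    {"slide":[276,-85,5],"dr":[0.009,0,-0.579],"jaw":0.5},
    {"slide":[276,-85,5],"dr":[0.009,0,-0.579],"jaw":0.5},
    {"slide":[276,-85,5],"dr":[0.009,0,-0.579],"jaw":0.5}
  ]
}}

```text
t: 25.75
tool_pos: [0.5107, 0.336, 0.3696]
orientation: [-1.414, -2.793, 0.01]
force: [0.8, -0.1, 0.8]
opening: 0.0461
gripper_force: 0.0
```

```bash
python3 - <<'E'
from h import *
goal([.512,.337,.096],.635)
p,d=read_camera('top'); np.savez('pics/top2.npz',p=p,d=d); cv2.imwrite("pics/top2.png",cv2.resize(p[100:340,60:380,::-1],(800,600),interpolation=3))
E
```

```text
q [ 0.5  -0.14] slide [ -0.7   2.8 106.5] dr [-0.0105 -0.0065 -0.0017] t 25.8 grasp now [0.5086 0.3358 0.2026]
```

View pics/top2.png

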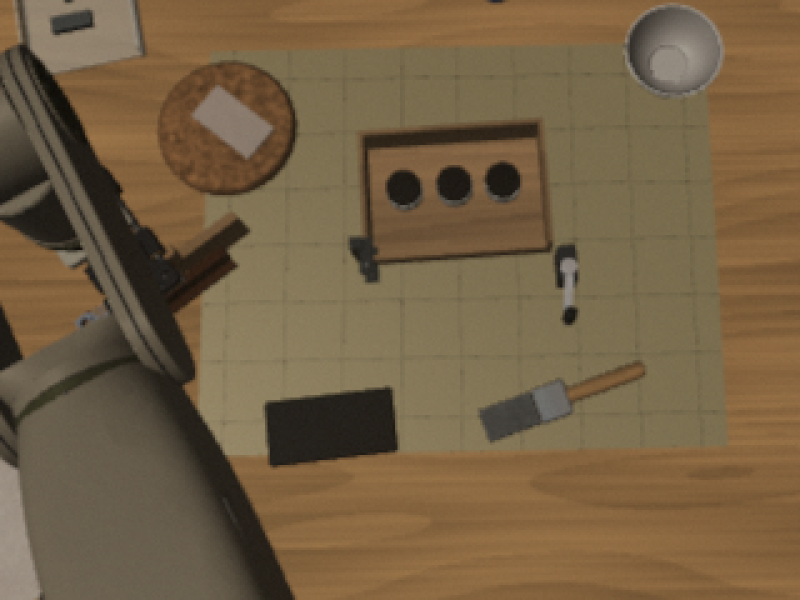

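All three pots stand in the box (402,188), (454,184), (503,180), and the lever is open at (570,290). Now descend onto the gate tab.

{"name": "servo_tool", "arguments": {
  "increments": [
    {"slide":[-0.7,2.8,20],"dr":[-0.0105,-0.0065,-0.002],"jaw":0.5},
    {"slide":[-0.7,2.8,40],"dr":[-0.0105,-0.0065,-0.002],"jaw":0.5},
    {"slide":[-0.7,2.8,60],"dr":[-0.0105,-0.0065,-0.002],"jaw":0.5},
    {"slide":[-0.7,2.8,75],"dr":[-0.0105,-0.0065,-0.002],"jaw":0.5},
    {"slide":[-0.7,2.8,75],"dr":[-0.0105,-0.0065,-0.002],"jaw":0.5},
    {"slide":[-0.7,2.8,75],"dr":[-0.0105,-0.0065,-0.002],"jaw":0.5}
  ]
}}

```text
t: 26.4
tool_pos: [0.512, 0.3379, 0.2947]
orientation: [-1.414, -2.805, 0.0]
force: [-0.2, 0.7, 0.5]
opening: 0.0465
gripper_force: 0.0
```

```bash
python3 - <<'E'
from h import *
goal([.512,.337,.096],.635)
E
```

```text
q [ 0.5  -0.14] slide [-0.8 -0.5 31.7] dr [-0.0002 -0.0002  0.0018] t 26.4 grasp now [0.5119 0.3379 0.1277]
```

{"name": "servo_tool", "arguments": {
  "increments": [
    {"slide":[-0.8,-0.5,16],"dr":[0,0,0.002],"jaw":0.5},
    {"slide":[-0.8,-0.5,28],"dr":[0,0,0.002],"jaw":0.5},
    {"slide":[-0.8,-0.5,31.7],"dr":[0,0,0.002],"jaw":0.5},
    {"slide":[-0.8,-0.5,31.7],"dr":[0,0,0.002],"jaw":0.95},
    {"slide":[-0.8,-0.5,31.7],"dr":[0,0,0.002],"jaw":0.95},
    {"slide":[-0.8,-0.5,31.7],"dr":[0,0,0.002],"jaw":0.95},
    {"slide":[-0.8,-0.5,31.7],"dr":[0,0,0.002],"jaw":0.95},
    {"slide":[-0.8,-0.5,31.7],"dr":[0,0,0.002],"jaw":0.95},
    {"slide":[-0.8,-0.5,31.7],"dr":[0,0,0.002],"jaw":0.95},
    {"slide":[-0.8,-0.5,31.7],"dr":[0,0,0.002],"jaw":0.95}
  ],
  "force": 6
}}

```text
t: 27.4
tool_pos: [0.5118, 0.3372, 0.2632]
orientation: [-1.417, -2.804, -0.0]
force: [-2.4, -1.6, 3.8]
opening: 0.0122
gripper_force: 6.0
```

```bash
python3 - <<'E'
from h import *
goal([.512,.337,.096],.635); s=read_state(); M=R.from_rotvec(s['orientation']).as_matrix();print('tool force',s['force']@M,s['wrist_torque']@M)
E
```

```text
q [ 0.5  -0.14] slide [-0.3  0.   0.2] dr [ 0.0001 -0.0001  0.0002] t 27.4 grasp now [0.5118 0.3372 0.0962]
tool force [ 0.15079547 -2.85828926 -3.8298801 ] [ 0.39748556 -0.02981911 -0.02839026]
```

Good alignment, with about 3 N of side force. Firm up the grip and lift straight up.

{"name": "servo_tool", "arguments": {
  "increments": [
    {"slide":[0,0,0],"dr":[0,0,0],"jaw":0.97},
    {"slide":[0,0,0],"dr":[0,0,0],"jaw":0.97},
    {"slide":[0,0,0],"dr":[0,0,0],"jaw":0.97},
    {"slide":[0,0,-10],"dr":[0,0,0],"jaw":0.97},
    {"slide":[0,0,-20],"dr":[0,0,0],"jaw":0.97},
    {"slide":[0,0,-35],"dr":[0,0,0],"jaw":0.97},
    {"slide":[0,0,-50],"dr":[0,0,0],"jaw":0.97},
    {"slide":[0,0,-70],"dr":[0,0,0],"jaw":0.97},
    {"slide":[0,0,-90],"dr":[0,0,0],"jaw":0.97},
    {"slide":[0,0,-110],"dr":[0,0,0],"jaw":0.97},
    {"slide":[0,0,-130],"dr":[0,0,0],"jaw":0.97},
    {"slide":[0,0,-130],"dr":[0,0,0],"jaw":0.97}
  ],
  "force": 50
}}

```text
t: 28.6
tool_pos: [0.5127, 0.3376, 0.3981]
orientation: [1.415, 2.8, 0.01]
force: [1.2, 0.4, -2.8]
opening: 0.0117
gripper_force: 49.9
```

```bash
python3 - <<'E'
from h import *
p=box(-90,104); psi=.0567-.6
y=np.array([-np.sin(psi),np.cos(psi)]); g=p-.104*y; x=np.array([np.cos(psi),np.sin(psi)])
print('pintle',p,'grip hung',g, 'standoff dir',x)
goal([*(g-.05*box(1,0)*0-.06*np.array([np.cos(.0567),np.sin(.0567)])),.24],psi)
E
```

```text
pintle [0.50869837 0.10388866] grip hung [0.45493416 0.0148639 ] standoff dir [ 0.85600737 -0.51696363]
q [ 0.5  -0.14] slide [-192.8 -288.1  -10.9] dr [ 0.0072 -0.0037  1.1784] t 28.6 grasp now [0.5138 0.3382 0.2311]
```

{"name": "servo_tool", "arguments": {
  "increments": [
    {"slide":[-193,-288,-11],"dr":[0.007,-0.004,1.178],"jaw":0.97},
    {"slide":[-193,-288,-11],"dr":[0.007,-0.004,1.178],"jaw":0.97},
    {"slide":[-193,-288,-11],"dr":[0.007,-0.004,1.178],"jaw":0.97},
    {"slide":[-193,-288,-11],"dr":[0.007,-0.004,1.178],"jaw":0.97},
    {"slide":[-193,-288,-11],"dr":[0.007,-0.004,1.178],"jaw":0.97},
    {"slide":[-193,-288,-11],"dr":[0.007,-0.004,1.178],"jaw":0.97},
    {"slide":[-193,-288,-11],"dr":[0.007,-0.004,1.178],"jaw":0.97},
    {"slide":[-193,-288,-11],"dr":[0.007,-0.004,1.178],"jaw":0.97},
    {"slide":[-193,-288,-11],"dr":[0.007,-0.004,1.178],"jaw":0.97},
    {"slide":[-193,-288,-11],"dr":[0.007,-0.004,1.178],"jaw":0.97},
    {"slide":[-193,-288,-11],"dr":[0.007,-0.004,1.178],"jaw":0.97},
    {"slide":[-193,-288,-11],"dr":[0.007,-0.004,1.178],"jaw":0.97},
    {"slide":[-193,-288,-11],"dr":[0.007,-0.004,1.178],"jaw":0.97},
    {"slide":[-193,-288,-11],"dr":[0.007,-0.004,1.178],"jaw":0.97},
    {"slide":[-193,-288,-11],"dr":[0.007,-0.004,1.178],"jaw":0.97}
  ]
}}

```text
t: 30.1
tool_pos: [0.3946, 0.0112, 0.4037]
orientation: [2.735, 1.546, -0.012]
force: [-0.9, -0.1, -3.0]
opening: 0.0115
gripper_force: 50.0
```

```bash
cat >> h.py <<'E'
PSI=.0567-.6
def hung(psi,back,z):
    y=np.array([-np.sin(psi),np.cos(psi)]); b=.0567
    return [*(box(-90,104)-.104*y-back*np.array([np.cos(b),np.sin(b)])),z]
E
python3 - <<'E'
from h import *
goal(hung(PSI,.06,.127),PSI)
p,d=read_camera('top'); np.savez('pics/top3.npz',p=p,d=d); cv2.imwrite("pics/top3.png",cv2.resize(p[140:290,160:360,::-1],(800,600),interpolation=3))
E
```

```text
q [-0.1   0.44] slide [  1.2   0.7 109.7] dr [-0.0037  0.0069  0.0014] t 30.1 grasp now [0.3935 0.0105 0.2367]
```

View pics/top3.png

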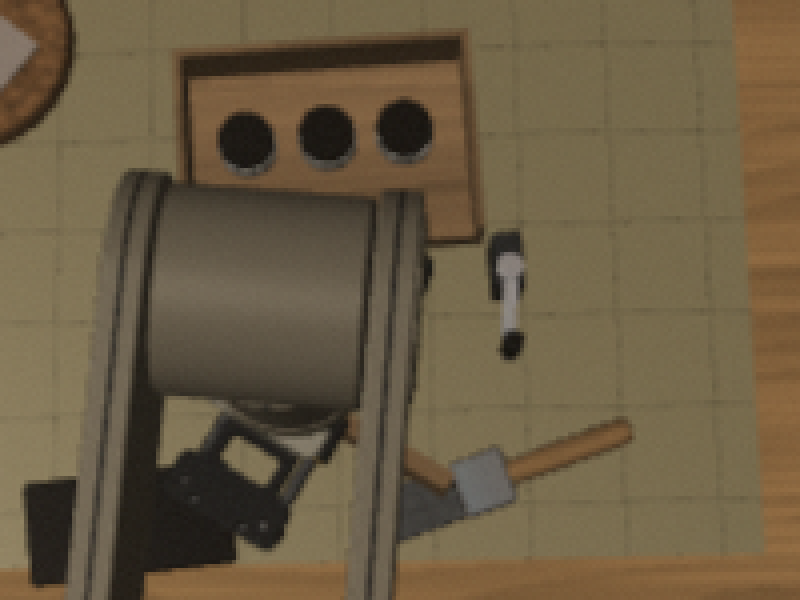

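```bash
python3 - <<'E'
from h import *
c=camera_params('top'); M=R.from_rotvec(c['rvec']).as_matrix(); C=-M.T@c['tvec']; print('cam',C)
def at(u,v,z):
    r=M.T@np.array([(u-c['cx'])/c['fx'],(v-c['cy'])/c['fy'],1]); return (C+r*(z-C[2])/r[2])[:2]
u0,v0=int(120*.64),int(270*.64)
up=at(u0+92/5-.4,v0+286/5-.4,.082); lo=at(u0+127/5-.4,v0+300/5-.4,.026)
y=np.array([-np.sin(.635),np.cos(.635)]); e=np.array([.5118,.3372])+.104*y
print('expected socket',e,'upper',up,'lower',lo,'along',(up-e)@y,(lo-e)@y)
f=np.load('pics/top0.npz'); p,W=cloud('top',(f['p'],f['d']))
for (a,b) in((.07,.085),):
    q=roi(W,130,280,260,380); s=q[(q[:,2]>.03)]; t=(s[:,:2]-np.array([.5118,.3372]))@y; n=(s[:,:2]-np.array([.5118,.3372]))@np.array([y[1],-y[0]]); 
    print('extent along (exp -101..113)',np.percentile(t,[0,1,99,100]).round(4))
    s=q[q[:,2]>.1]; t=(s[:,:2]-np.array([.5118,.3372]))@y; print('tab (exp +-25)',np.percentile(t,[0,2,98,100]).round(4))
q=roi(W,385,380,500,435); print('brush z',np.percentile(q[:,2],[50,98,99.8]).round(4), 'xrange',q[q[:,2]>.012][:,0].min(),q[q[:,2]>.012][:,0].max())
p,d=read_camera('side'); cv2.imwrite("pics/side2.png",cv2.resize(p[130:280,180:380,::-1],(800,600),interpolation=3))
E
```

```text
cam [ 0.25960072 -0.04241072  1.39060974]
expected socket [0.45010954 0.42092746] upper [0.44981997 0.42034427] lower [0.44925415 0.41917068] along -0.00029774465789889786 -0.0009069304730376395
extent along (exp -101..113) [-0.1006 -0.0983  0.1097  0.1134]
tab (exp +-25) [-0.0243 -0.024   0.0246  0.0249]
brush z [nan nan nan] xrange 0.31456459842055456 0.4012732533129435
```

View pics/side2.png

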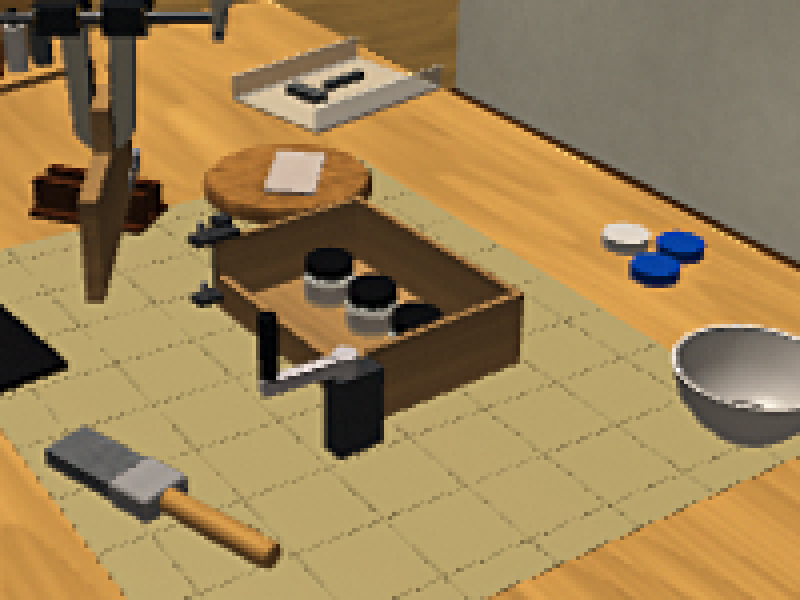

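The side view shows the gate held upright at (105,220), the pintle brackets clear at (215,232) and (207,295), and the brush below. The socket offset checks out to under 1 mm. Lower to entry height.

```bash
python3 - <<'E'
from h import *
goal(hung(PSI,.04,.127),PSI)
c=camera_params('side'); M=R.from_rotvec(c['rvec']).as_matrix()
for z in(.089,.074,.033,.018):
    X=M@np.r_[box(-90,104),z]+c['tvec']; u=c['fx']*X[0]/X[2]+c['cx'];v=c['fy']*X[1]/X[2]+c['cy']; print(((u-180+.5)*4).round(),((v-130+.5)*4).round())
E
```

```text
q [-0.1   0.44] slide [ 12.6  17.1 109.6] dr [-0.0036  0.0068  0.0009] t 30.2 grasp now [0.3935 0.0104 0.2368]
199.0 222.0
200.0 238.0
202.0 282.0
203.0 297.0
```

{"name": "servo_tool", "arguments": {
  "increments": [
    {"slide":[12.6,17.1,20],"dr":[-0.0036,0.0068,0.001],"jaw":0.97},
    {"slide":[12.6,17.1,40],"dr":[-0.0036,0.0068,0.001],"jaw":0.97},
    {"slide":[12.6,17.1,60],"dr":[-0.0036,0.0068,0.001],"jaw":0.97},
    {"slide":[12.6,17.1,80],"dr":[-0.0036,0.0068,0.001],"jaw":0.97},
    {"slide":[12.6,17.1,100],"dr":[-0.0036,0.0068,0.001],"jaw":0.97},
    {"slide":[12.6,17.1,109.6],"dr":[-0.0036,0.0068,0.001],"jaw":0.97},
    {"slide":[12.6,17.1,109.6],"dr":[-0.0036,0.0068,0.001],"jaw":0.97},
    {"slide":[12.6,17.1,109.6],"dr":[-0.0036,0.0068,0.001],"jaw":0.97},
    {"slide":[12.6,17.1,109.6],"dr":[-0.0036,0.0068,0.001],"jaw":0.97}
  ]
}}

```text
t: 31.1
tool_pos: [0.4155, 0.0124, 0.2954]
orientation: [2.735, 1.543, 0.003]
force: [0.1, 0.5, -2.4]
opening: 0.012
gripper_force: 50.0
```

```bash
python3 - <<'E'
from h import *
goal(hung(PSI,.0,.127),PSI)
p,d=read_camera('side'); cv2.imwrite("pics/side3.png",cv2.resize(p[165:225,195:275,::-1],(800,600),interpolation=3))
E
```

```text
q [-0.09  0.45] slide [22.5 32.4  1.5] dr [ 0.0021 -0.001  -0.0005] t 31.1 grasp now [0.4159 0.0124 0.1284]
```

View pics/side3.png

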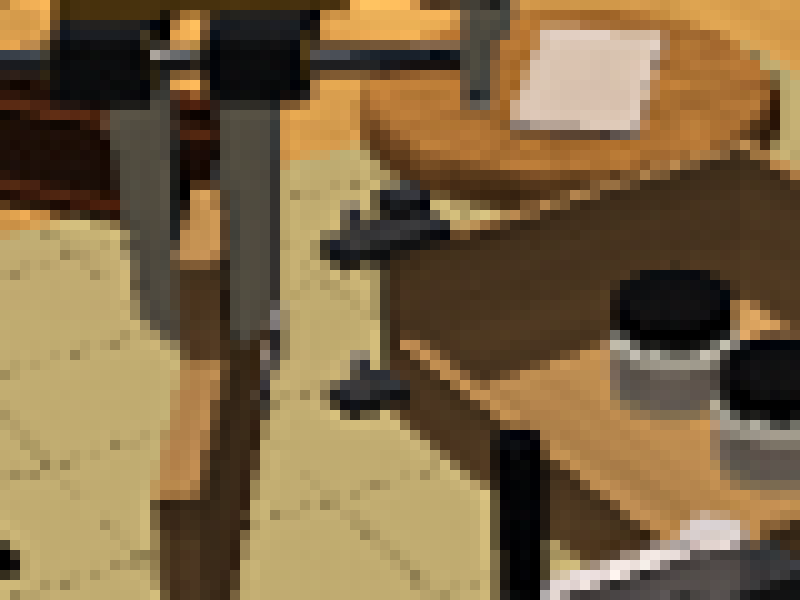

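Pin tips appear at (350,205) and (360,360) in the crop, within 1 px of my prediction. Bring the knuckle in between the brackets.

{"name": "servo_tool", "arguments": {
  "increments": [
    {"slide":[6,8,1],"dr":[0.002,-0.001,0],"jaw":0.97},
    {"slide":[12,16,1],"dr":[0.002,-0.001,0],"jaw":0.97},
    {"slide":[17,24,1.5],"dr":[0.002,-0.001,0],"jaw":0.97},
    {"slide":[22.5,32.4,1.5],"dr":[0.002,-0.001,0],"jaw":0.97},
    {"slide":[22.5,32.4,1.5],"dr":[0.002,-0.001,0],"jaw":0.97},
    {"slide":[22.5,32.4,1.5],"dr":[0.002,-0.001,0],"jaw":0.97},
    {"slide":[22.5,32.4,1.5],"dr":[0.002,-0.001,0],"jaw":0.97}
  ]
}}

```text
t: 31.85
tool_pos: [0.454, 0.015, 0.2925]
orientation: [-2.735, -1.543, 0.003]
force: [0.5, -0.1, -2.6]
opening: 0.0115
gripper_force: 50.0
```

```bash
python3 - <<'E'
from h import *
goal(hung(PSI,.0,.100),PSI); s=read_state();print(s['force'])
p,d=read_camera('side'); cv2.imwrite("pics/side4.png",cv2.resize(p[165:225,195:275,::-1],(800,600),interpolation=3))
E
```

```text
q [-0.08  0.46] slide [ 0.4  0.9 25.5] dr [-0.0022  0.0011 -0.0005] t 31.9 grasp now [0.4536 0.015  0.1255]
[ 0.4536505  -0.1142296  -2.61045154]
```

View pics/side4.png

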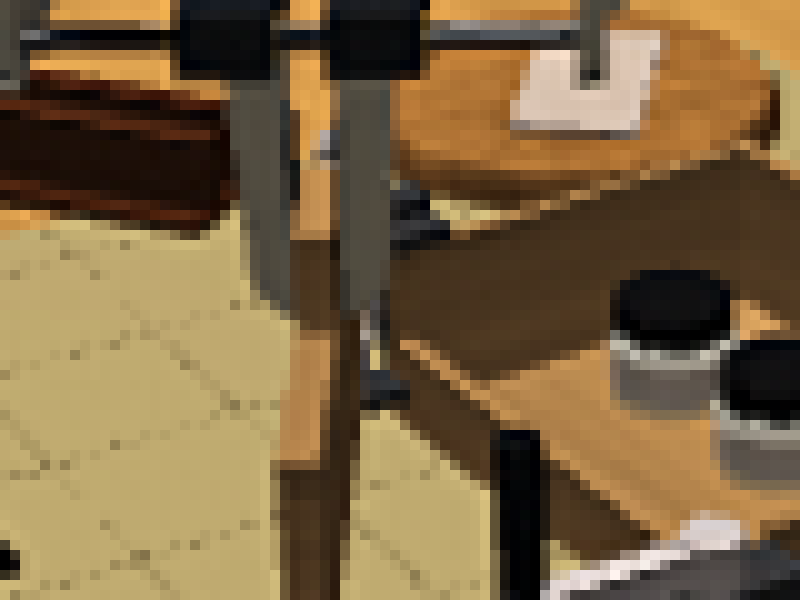

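The lower knuckle (375,325) sits above the lower bracket. Lower slowly onto the tapers.

{"name": "servo_tool", "arguments": {
  "increments": [
    {"slide":[0.4,0.9,3],"dr":[-0.002,0.001,0],"jaw":0.97},
    {"slide":[0.4,0.9,5],"dr":[-0.002,0.001,0],"jaw":0.97},
    {"slide":[0.4,0.9,7],"dr":[-0.002,0.001,0],"jaw":0.97},
    {"slide":[0.4,0.9,9],"dr":[-0.002,0.001,0],"jaw":0.97},
    {"slide":[0.4,0.9,11],"dr":[-0.002,0.001,0],"jaw":0.97},
    {"slide":[0.4,0.9,13],"dr":[-0.002,0.001,0],"jaw":0.97},
    {"slide":[0.4,0.9,13],"dr":[-0.002,0.001,0],"jaw":0.97}
  ]
}}

```text
t: 32.6
tool_pos: [0.4552, 0.0146, 0.2794]
orientation: [2.736, 1.543, -0.001]
force: [-2.1, -2.7, -1.4]
opening: 0.0122
gripper_force: 50.0
```

```bash
python3 - <<'E'
from h import *
goal(hung(PSI,.0,.100),PSI); s=read_state();M=R.from_rotvec(s['orientation']).as_matrix();print('world F',s['force'].round(2),'tool F',(s['force']@M).round(2),'tool T',(s['wrist_torque']@M).round(3))
E
```

```text
q [-0.08  0.46] slide [ 0.1 -0.4 12.4] dr [ 0.      0.0007 -0.0006] t 32.6 grasp now [0.4551 0.0145 0.1124]
world F [-2.06 -2.74 -1.39] tool F [-3.41 -0.35  1.39] tool T [-0.035 -0.487 -0.03 ]
```

Sockets are entering: z is down 13 mm with only 3.4 N sideways. Yield slightly and continue.

{"name": "servo_tool", "arguments": {
  "increments": [
    {"slide":[-0.7,0,2],"dr":[0,0,0],"jaw":0.97},
    {"slide":[-0.7,0,4],"dr":[0,0,0],"jaw":0.97},
    {"slide":[-0.7,0,6],"dr":[0,0,0],"jaw":0.97},
    {"slide":[-0.7,0,8],"dr":[0,0,0],"jaw":0.97},
    {"slide":[-0.7,0,9],"dr":[0,0,0],"jaw":0.97},
    {"slide":[-0.7,0,9],"dr":[0,0,0],"jaw":0.97}
  ]
}}

```text
t: 33.2
tool_pos: [0.4548, 0.0142, 0.2702]
orientation: [-2.736, -1.543, 0.001]
force: [-1.5, -3.8, -1.8]
opening: 0.0116
gripper_force: 50.0
```

```bash
python3 - <<'E'
from h import *
goal(hung(PSI,.0,.100),PSI); s=read_state();M=R.from_rotvec(s['orientation']).as_matrix();print('world F',s['force'].round(2),'tool F',(s['force']@M).round(2),'tool T',(s['wrist_torque']@M).round(3))
E
```

```text
q [-0.08  0.46] slide [ 0.7 -0.2  3.2] dr [-0.0003  0.0004 -0.0006] t 33.2 grasp now [0.4547 0.0142 0.1032]
world F [-1.5 -3.8 -1.8] tool F [-4.03  0.68  1.8 ] tool T [-0.099 -0.693  0.057]
```

{"name": "servo_tool", "arguments": {
  "increments": [
    {"slide":[-1,0,0.7],"dr":[0,0,0],"jaw":0.97},
    {"slide":[-1,0,1.4],"dr":[0,0,0],"jaw":0.97},
    {"slide":[-1,0,2],"dr":[0,0,0],"jaw":0.97},
    {"slide":[-1,0,2],"dr":[0,0,0],"jaw":0.97}
  ]
}}

```text
t: 33.6
tool_pos: [0.4546, 0.0135, 0.269]
orientation: [2.736, 1.543, 0.002]
force: [-1.2, -0.1, 1.1]
opening: 0.0116
gripper_force: 50.0
```

```bash
python3 - <<'E'
from h import *
goal(hung(PSI,.0,.100),PSI); s=read_state();M=R.from_rotvec(s['orientation']).as_matrix();print('world F',s['force'].round(2),'tool F',(s['force']@M).round(2),'tool T',(s['wrist_torque']@M).round(3))
E
```

```text
q [-0.08  0.46] slide [ 1.3 -0.4  2. ] dr [ 0.0006 -0.0008 -0.0004] t 33.6 grasp now [0.4548 0.0136 0.102 ]
world F [-1.19 -0.15  1.07] tool F [-0.74 -0.94 -1.07] tool T [ 0.183  0.132 -0.058]
```

Seated: z stopped at 0.102 as predicted and the load came off. Loosen the grip to 5 N and swing along the hinge arc.

```bash
python3 - <<'E'
from h import *
s=read_state();M=R.from_rotvec(s['orientation']).as_matrix(); g=(s['tool_pos']+.167*M[:,2])
h=np.array([.5087,.1029]); d=g[:2]-h; print(np.hypot(*d),np.arctan2(d[0],-d[1]))
for k in range(1,11):
    a=.06*k; c,sn=np.cos(a),np.sin(a); t=h+np.array([c*d[0]-sn*d[1],sn*d[0]+c*d[1]]); 
    print(k,(np.r_[t-g[:2],0]@M*1000).round(1), (M.T@np.array([0,0,a])).round(3))
E
```

```text
0.1043492315715546 -0.5429518465745738
1 [0.2 6.3 0. ] [ 0.    0.   -0.06]
2 [ 0.8 12.5  0. ] [ 0.    0.   -0.12]
3 [ 1.7 18.7  0. ] [ 0.    0.   -0.18]
4 [ 3.  24.8  0. ] [ 0.    0.   -0.24]
5 [ 4.7 30.8  0. ] [ 0.   0.  -0.3]
6 [ 6.7 36.8  0. ] [ 0.    0.   -0.36]
7 [ 9.1 42.5  0. ] [ 0.    0.   -0.42]
8 [11.8 48.2  0. ] [ 0.    0.   -0.48]
9 [14.9 53.6  0. ] [ 0.    0.   -0.54]
10 [18.3 58.9  0.1] [ 0.   0.  -0.6]
```

{"name": "servo_tool", "arguments": {
  "increments": [
    {"slide":[0,0,0],"dr":[0,0,0],"jaw":0.95},
    {"slide":[0,0,0],"dr":[0,0,0],"jaw":0.95},
    {"slide":[0.1,3.1,0],"dr":[0,0,-0.03],"jaw":0.95},
    {"slide":[0.2,6.3,0],"dr":[0,0,-0.06],"jaw":0.95},
    {"slide":[0.8,12.5,0],"dr":[0,0,-0.12],"jaw":0.95},
    {"slide":[1.7,18.7,0],"dr":[0,0,-0.18],"jaw":0.95},
    {"slide":[3,24.8,0],"dr":[0,0,-0.24],"jaw":0.95},
    {"slide":[4.7,30.8,0],"dr":[0,0,-0.3],"jaw":0.95},
    {"slide":[4.7,30.8,0],"dr":[0,0,-0.3],"jaw":0.95}
  ],
  "force": 5
}}

```text
t: 34.5
tool_pos: [0.4835, 0.0013, 0.2684]
orientation: [2.474, 1.936, -0.0]
force: [0.2, -1.2, -2.3]
opening: 0.012
gripper_force: 5.0
```

```bash
python3 - <<'E'
from h import *
s=read_state();M=R.from_rotvec(s['orientation']).as_matrix(); g=(s['tool_pos']+.167*M[:,2])
print('tool F',(s['force']@M).round(2),'tool T',(s['wrist_torque']@M).round(3),'yaw',np.arctan2(M[1,1],M[0,1]),'op',s['opening'],g)
h=np.array([.5087,.1029]); d=g[:2]-h; print(np.hypot(*d),np.arctan2(d[0],-d[1]))
rem=.0567-np.arctan2(d[0],-d[1])
for k in range(1,7):
    a=rem*k/6; c,sn=np.cos(a),np.sin(a); t=h+np.array([c*d[0]-sn*d[1],sn*d[0]+c*d[1]]); 
    print(k,(np.r_[t-g[:2],0]@M*1000).round(1), (M.T@np.array([0,0,a])).round(3))
E
```

```text
tool F [-1.09  0.51  2.29] tool T [-0.042 -0.178  0.008] yaw -0.24303479613434095 op 0.011982764344929663 [0.4835082  0.00129387 0.10136196]
0.10468253394385098 -0.2430349365416585
1 [0.1 5.2 0. ] [-0.    0.   -0.05]
2 [ 0.5 10.4 -0. ] [-0.   0.  -0.1]
3 [ 1.2 15.6 -0. ] [-0.    0.   -0.15]
4 [ 2.1 20.8 -0. ] [-0.   0.  -0.2]
5 [ 3.2 25.9 -0. ] [-0.    0.   -0.25]
6 [ 4.7 30.9 -0. ] [-0.   0.  -0.3]
```

Forces are tiny. Finish the swing, release and rise.

{"name": "servo_tool", "arguments": {
  "increments": [
    {"slide":[0.1,5.2,0],"dr":[0,0,-0.05],"jaw":0.95},
    {"slide":[0.5,10.4,0],"dr":[0,0,-0.1],"jaw":0.95},
    {"slide":[1.2,15.6,0],"dr":[0,0,-0.15],"jaw":0.95},
    {"slide":[2.1,20.8,0],"dr":[0,0,-0.2],"jaw":0.95},
    {"slide":[3.2,25.9,0],"dr":[0,0,-0.25],"jaw":0.95},
    {"slide":[4.7,30.9,0],"dr":[0,0,-0.3],"jaw":0.95},
    {"slide":[4.7,30.9,0],"dr":[0,0,-0.3],"jaw":0.95},
    {"slide":[4.7,30.9,0],"dr":[0,0,-0.3],"jaw":0.95}
  ]
}}

```text
t: 35.3
tool_pos: [0.514, -0.0014, 0.2683]
orientation: [-2.161, -2.28, 0.001]
force: [0.4, -1.2, -2.0]
opening: 0.0117
gripper_force: 5.0
```

```bash
python3 - <<'E'
from h import *
s=read_state();M=R.from_rotvec(s['orientation']).as_matrix(); g=(s['tool_pos']+.167*M[:,2])
print('tool F',(s['force']@M).round(2),'yaw',np.arctan2(M[1,1],M[0,1]),g,'expected',hung(.0567,0,.1))
E
```

```text
tool F [-1.19  0.36  1.98] yaw 0.05371197715690399 [ 0.51397591 -0.00144157  0.1013226 ] expected [np.float64(0.5145920140121589), np.float64(5.579377614484127e-05), 0.1]
```

{"name": "servo_tool", "arguments": {
  "increments": [
    {"slide":[0,0,0],"dr":[0,0,0],"jaw":0.7},
    {"slide":[0,0,0],"dr":[0,0,0],"jaw":0.7},
    {"slide":[0,0,0],"dr":[0,0,0],"jaw":0.7},
    {"slide":[0,0,0],"dr":[0,0,0],"jaw":0.7},
    {"slide":[0,0,-20],"dr":[0,0,0],"jaw":0.7},
    {"slide":[0,0,-50],"dr":[0,0,0],"jaw":0.7},
    {"slide":[0,0,-80],"dr":[0,0,0],"jaw":0.7},
    {"slide":[0,0,-120],"dr":[0,0,0],"jaw":0.7},
    {"slide":[0,0,-120],"dr":[0,0,0],"jaw":0.7}
  ]
}}

```text
t: 36.2
tool_pos: [0.5158, -0.0015, 0.3953]
orientation: [2.153, 2.277, 0.01]
force: [1.8, 0.3, 0.2]
opening: 0.0282
gripper_force: 0.0
```

```bash
python3 - <<'E'
from h import *
goal([.4437,-.1245,.2],-1.9)
p,d=read_camera('side'); cv2.imwrite("pics/side5.png",cv2.resize(p[150:255,195:335,::-1],(800,600),interpolation=3))
E
```

```text
q [-0.1  -0.16] slide [-118.7  -79.1   27.6] dr [ 0.0081  0.0073 -1.1856] t 36.2 grasp now [ 0.5175 -0.0017  0.2283]
```

View pics/side5.png

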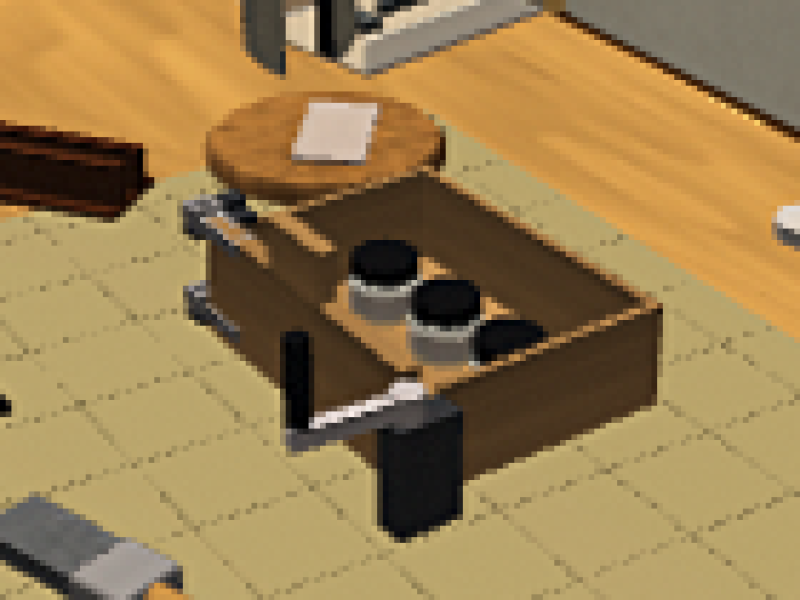

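The gate hangs shut on both pintles at (215,210) and (210,305). Now back to the lever pin.

{"name": "servo_tool", "arguments": {
  "increments": [
    {"slide":[-119,-79,0],"dr":[0.008,0.007,-1.186],"jaw":0.5},
    {"slide":[-119,-79,0],"dr":[0.008,0.007,-1.186],"jaw":0.5},
    {"slide":[-119,-79,0],"dr":[0.008,0.007,-1.186],"jaw":0.5},
    {"slide":[-119,-79,0],"dr":[0.008,0.007,-1.186],"jaw":0.5},
    {"slide":[-119,-79,0],"dr":[0.008,0.007,-1.186],"jaw":0.5},
    {"slide":[-119,-79,0],"dr":[0.008,0.007,-1.186],"jaw":0.5},
    {"slide":[-119,-79,0],"dr":[0.008,0.007,-1.186],"jaw":0.5},
    {"slide":[-119,-79,0],"dr":[0.008,0.007,-1.186],"jaw":0.5},
    {"slide":[-119,-79,27],"dr":[0.008,0.007,-1.186],"jaw":0.5},
    {"slide":[-119,-79,27],"dr":[0.008,0.007,-1.186],"jaw":0.5},
    {"slide":[-119,-79,27],"dr":[0.008,0.007,-1.186],"jaw":0.5},
    {"slide":[-119,-79,27],"dr":[0.008,0.007,-1.186],"jaw":0.5}
  ]
}}

```text
t: 37.45
tool_pos: [0.4422, -0.1247, 0.362]
orientation: [-0.514, -3.089, 0.001]
force: [-0.3, -0.1, 0.4]
opening: 0.0462
gripper_force: 0.0
```

```bash
python3 - <<'E'
from h import *
goal([.4437,-.1245,.114],-1.9)
E
```

```text
q [-0.39 -1.63] slide [-2.1  0.9 81. ] dr [-0.0025 -0.0095 -0.0007] t 37.5 grasp now [ 0.4405 -0.1246  0.195 ]
```

{"name": "servo_tool", "arguments": {
  "increments": [
    {"slide":[-2.1,0.9,20],"dr":[-0.002,-0.009,0],"jaw":0.5},
    {"slide":[-2.1,0.9,40],"dr":[-0.002,-0.009,0],"jaw":0.5},
    {"slide":[-2.1,0.9,65],"dr":[-0.002,-0.009,0],"jaw":0.5},
    {"slide":[-2.1,0.9,81],"dr":[-0.002,-0.009,0],"jaw":0.5},
    {"slide":[-2.1,0.9,81],"dr":[-0.002,-0.009,0],"jaw":0.9},
    {"slide":[-2.1,0.9,81],"dr":[-0.002,-0.009,0],"jaw":0.9},
    {"slide":[-2.1,0.9,81],"dr":[-0.002,-0.009,0],"jaw":0.9},
    {"slide":[-2.1,0.9,81],"dr":[-0.002,-0.009,0],"jaw":0.9},
    {"slide":[-2.1,0.9,81],"dr":[-0.002,-0.009,0],"jaw":0.9},
    {"slide":[-2.1,0.9,81],"dr":[-0.002,-0.009,0],"jaw":0.9}
  ],
  "force": 10
}}

```text
t: 38.45
tool_pos: [0.4441, -0.1246, 0.2816]
orientation: [0.514, 3.098, -0.001]
force: [-0.8, 1.1, 4.5]
opening: 0.0138
gripper_force: 10.0
```

```bash
python3 - <<'E'
from h import *
s=read_state(); print(s['opening'],s['gripper_force'],s['force'].round(1))
M=R.from_rotvec(s['orientation']).as_matrix(); g=(s['tool_pos']+.167*M[:,2]); print(g)
piv=box(-108,-124); d=g[:2]-piv; th0=np.arctan2(-d[0],d[1]); r=np.hypot(*d); print('r',r,'th',th0)
for k,th in enumerate(np.linspace(th0,.035,11)[1:]):
    rr=r+(.060-r)*(k+1)/10
    t=np.r_[piv+rr*np.array([-np.sin(th),np.cos(th)]),g[2]]
    print(th.round(3),((t-g)@M*1000).round(1))
E
```

```text
0.013763066316745147 10.001357048749924 [-0.8  1.1  4.5]
[ 0.4442446  -0.12475218  0.11462855]
r 0.05940735808830113 th 1.5705792446711329
1.417 [ 2.3  8.8 -0. ]
1.263 [ 3.3 17.9 -0. ]
1.11 [ 2.8 27.  -0. ]
0.956 [ 1. 36. -0.]
0.803 [-2.2 44.6 -0. ]
0.649 [-6.7 52.6 -0. ]
0.496 [-12.3  59.8  -0. ]
0.342 [-19.   66.1  -0. ]
0.189 [-26.6  71.3  -0. ]
0.035 [-34.9  75.2   0. ]
```

{"name": "servo_tool", "arguments": {
  "increments": [
    {"slide":[2.3,8.8,0],"dr":[0,0,0],"jaw":0.9},
    {"slide":[3.3,17.9,0],"dr":[0,0,0],"jaw":0.9},
    {"slide":[2.8,27,0],"dr":[0,0,0],"jaw":0.9},
    {"slide":[1,36,0],"dr":[0,0,0],"jaw":0.9},
    {"slide":[-2.2,44.6,0],"dr":[0,0,0],"jaw":0.9},
    {"slide":[-6.7,52.6,0],"dr":[0,0,0],"jaw":0.9},
    {"slide":[-12.3,59.6,0],"dr":[0,0,0],"jaw":0.9},
    {"slide":[-19,65.7,0],"dr":[0,0,0],"jaw":0.9},
    {"slide":[-26.6,70.7,0],"dr":[0,0,0],"jaw":0.9},
    {"slide":[-34.9,74.4,0],"dr":[0,0,0],"jaw":0.9},
    {"slide":[-34.9,74.4,0],"dr":[0,0,0],"jaw":0.9},
    {"slide":[-34.9,74.4,0],"dr":[0,0,0],"jaw":0.9}
  ]
}}

```text
t: 39.65
tool_pos: [0.5005, -0.0659, 0.2796]
orientation: [-0.513, -3.096, 0.004]
force: [-5.5, -7.5, 4.0]
opening: 0.0136
gripper_force: 10.0
```

```bash
python3 - <<'E'
from h import *
s=read_state(); M=R.from_rotvec(s['orientation']).as_matrix(); g=(s['tool_pos']+.167*M[:,2]); d=g[:2]-box(-108,-124)
print(s['opening'],s['force'].round(1),g,'lever',np.arctan2(-d[0],d[1])-.0567,np.hypot(*d),'tool F',(s['force']@M).round(1), 'box x dir in tool',(np.array([np.cos(.0567),np.sin(.0567),0])@M).round(2))
E
```

```text
0.013579557029439384 [-5.5 -7.5  4. ] [ 0.49990744 -0.06621296  0.1126435 ] lever 0.007164889461849733 0.05867173484934171 tool F [ 2.8 -8.9 -4. ] box x dir in tool [-0.93  0.38 -0.  ]
```

The lever reads about 0.007 rad and is pressing its stop. Release, rise and look.

{"name": "servo_tool", "arguments": {
  "increments": [
    {"slide":[0,0,0],"dr":[0,0,0],"jaw":0.6},
    {"slide":[0,0,0],"dr":[0,0,0],"jaw":0.6},
    {"slide":[0,0,0],"dr":[0,0,0],"jaw":0.6},
    {"slide":[0,0,0],"dr":[0,0,0],"jaw":0.6},
    {"slide":[0,0,-30],"dr":[0,0,0],"jaw":0.6},
    {"slide":[0,0,-60],"dr":[0,0,0],"jaw":0.6},
    {"slide":[0,0,-100],"dr":[0,0,0],"jaw":0.6},
    {"slide":[130,-250,-130],"dr":[0,0,0],"jaw":0.6},
    {"slide":[130,-250,-130],"dr":[0,0,0],"jaw":0.6},
    {"slide":[130,-250,-130],"dr":[0,0,0],"jaw":0.6},
    {"slide":[130,-250,-130],"dr":[0,0,0],"jaw":0.6},
    {"slide":[130,-250,-130],"dr":[0,0,0],"jaw":0.6},
    {"slide":[130,-250,-130],"dr":[0,0,0],"jaw":0.6},
    {"slide":[130,-250,-130],"dr":[0,0,0],"jaw":0.6},
    {"slide":[130,-250,-130],"dr":[0,0,0],"jaw":0.6},
    {"slide":[130,-250,-130],"dr":[0,0,0],"jaw":0.6}
  ]
}}

```text
t: 41.25
tool_pos: [0.2976, -0.2593, 0.4105]
orientation: [-0.513, -3.099, -0.0]
force: [0.3, 0.3, 0.2]
opening: 0.0374
gripper_force: 0.0
```

```bash
python3 - <<'E'
from h import *
p,W=cloud('top'); cv2.imwrite("pics/top9.png",cv2.resize(p[120:300,140:380,::-1],(800,600),interpolation=3))
x,y,a=np.load('box.npy'); c,s=np.cos(a),np.sin(a); d=W[...,:2]-[x,y]; L=np.stack([c*d[...,0]+s*d[...,1],-s*d[...,0]+c*d[...,1]],-1)*1000; Z=W[...,2]*1000
def st(n,m): print(n,m.sum(),np.median(L[m],0).round(1) if m.any() else '',np.median(Z[m]).round(1) if m.any() else '')
st('tab',(Z>100)&(abs(L[...,1])<35)&(abs(L[...,0]+90)<20))
for lo,hi in((-95,-60),(40,85)): st(f'panel {lo}',(Z>77)&(Z<95)&(L[...,1]>lo)&(L[...,1]<hi)&(L[...,0]>-100)&(L[...,0]<-75))
st('pin',(Z>120)&(abs(L[...,1]+64)<20)&(abs(L[...,0]+108)<20))
for py in(-60,0,60): st(f'pot {py}',(Z>36)&(Z<52)&(np.hypot(L[...,0]-8,L[...,1]-py)<24))
E
```

```text
tab 94 [-90.   -3.9] 114.1
panel -95 41 [-88.6 -77.6] 80.7
panel 40 84 [-89.3  64.9] 85.3
pin 24 [-107.7  -63.6] 129.5
pot -60 152 [ 10.1 -57.5] 44.6
pot 0 156 [10.5  1.1] 44.6
pot 60 158 [ 9.5 61. ] 44.7
```

View pics/top9.png

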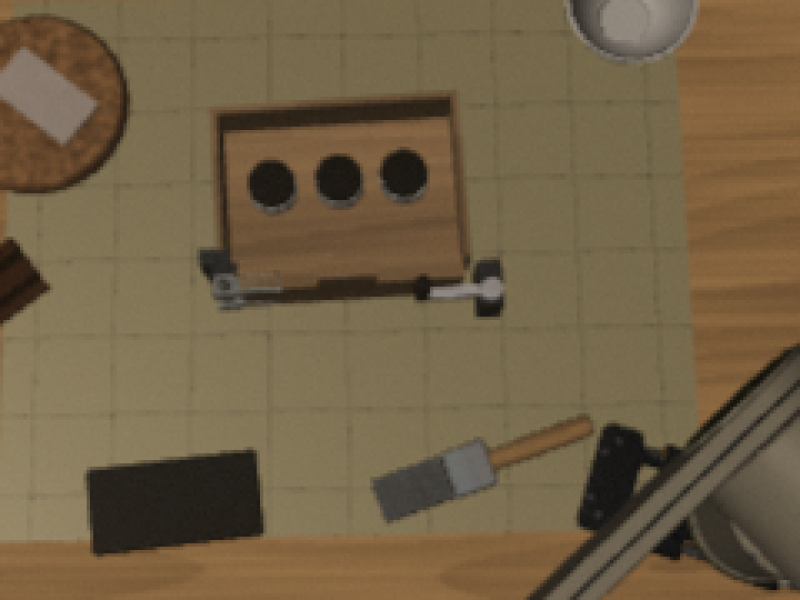

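The final view shows three pots upright, the gate shut with its panel on the front line, and the lever across it at (450,290). The bystanders are untouched. The tab height matches the fully home value, using the same depth bias as it had in the stand. Handing in.

```bash
python3 -c "
from plant import *
print(close_job())"
```

```text
the job is handed in; nothing more can be done
None
```

The job is handed in at about 41 s of the 210 s allowed: all three pots found on the bench stand in the box, the gate is down on both pintles and shut, and the clamp lever is back across its front; I saw no sign that the scenic base, bowl, phone or brush moved.

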